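# Set up a fan shaft on vee blocks for a run-out check

## Task

Set the fan shaft up on the granite plate for a run-out check: stand the two vee blocks on the plate and lay the shaft level across them, the blue wide-vee block under the middle of its thick bearing seat and the yellow narrow-vee block under the middle of its thin one. The shaft lies square to the end stop and in line with its brass button, with the keyed end facing the button and close to it (at most about a finger's width, 10 mm). Stand the dial gauge on the plate behind the shaft (the side away from the robot), reaching over it so that its tip hangs above the middle of the shaft; lower the shaft gently into the vees, do not tip the gauge or knock the shaft with it, and let go of everything.

Things in the scene. Friction and masses are not known exactly. Their poses are not given: they have to be found in the camera images.
- plate_top (a point): Centre of the top of the dark granite plate, fixed, 250 (x) by 400 (y) by 60 mm high (top 60 mm above the bench). x: its short way, away from the robot; y: its long way; z up. At the plate's ends stand the end stop and, opposite, a fixed wooden case 29 mm high (90 x 58); two bearings lie in its far corners.
- stop_button (a point): End stop, a steel block fixed near the plate's left or right end: 46 (x) x 26 (y), 65 mm high, foot 70 x 30 x 14 mm. Point: middle of the 18 mm brass button running through it along y, 45 mm above the plate, as high as the shaft's axis on the vee blocks; its faces are 18 mm from the point at +y and -y, use the one facing the plate's middle. Axes parallel to the plate's.
- wide_vee_centre (a point): Blue steel block with a wide 90 degree vee along its top (33 mm at the mouth), loose, 0.32 kg, standing on the bench. 26 mm along x (the vee's direction), 46 mm along y, 44 mm high; point: its centre, 22 mm above its underside. Same either way round. Carries the 25 mm seat with the shaft's axis 45 mm above the block's underside.
- narrow_vee_centre (a point): Yellow steel block with a narrow 90 degree vee along its top (22 mm at the mouth), loose, 0.32 kg, standing on the bench. Outside sizes, axes and centre point as the blue one (26 x 46 x 44 mm high, vee along x). Carries the 17 mm seat with the shaft's axis 45 mm above its underside; with the blocks swapped the shaft is not level.
- shaft_centre (a point): Stepped steel shaft, loose, 0.64 to 0.84 kg, in a wooden cradle, axis 35 mm above the bench. Point: middle of the dark 28 mm thick middle part (-45 to 45 mm along x); room for fingers within 20 mm of it. x: along the axis to the keyed end. Bright 25 mm seat +45 to +91, 22 mm keyed end (brass key) to +109; bright 17 mm seat -45 to -91, 14 mm thread to -105. It can roll about x.
- gauge_pillar (a point): Dial gauge on a stand, one stiff loose piece, 0.5 to 0.8 kg, upright on the bench. Point: on its pillar (14 mm square bar, faces across x and y), 165 mm above the underside; bare from 133 to the top at 190 mm: grip here. x: away from the dial; z up. Iron base x -11 to +47, 50 (y), 52 mm high. An arm at 122 mm reaches to -x with the dial (42 mm round) and plunger.
- gauge_tip (a point): Lowest point of the red plunger tip of the dial gauge (same stiff piece as the pillar): 95 mm from the pillar's axis towards -x, 66 mm above the underside of the base. With all on the plate it hangs about 7 mm above the shaft and does not touch it. Axes as the pillar's.
There are look-alikes about, which are no part of the job. Of the things that look like the part that bears gauge_pillar, the larger one is meant.

How it is judged (in metres and radians):
At the end, for the whole second after the job is handed in: Blocks on the plate, each within 11 mm of its seat's middle; shaft in both vees, level to 2 deg, keyed end under 18 mm from the button, 12 mm and 0.1 rad in line; gauge upright on the plate, pillar 50 mm or more behind, tip within 12 mm of the shaft's centre; all heights to 4 mm; at rest (x of wide_vee_centre in the frame of shaft_centre between 0.057 and 0.079 m and x of narrow_vee_centre in the frame of shaft_centre between -0.079 and -0.057 m and height (world z) of wide_vee_centre between 0.078 and 0.086 m and height (world z) of narrow_vee_centre between 0.078 and 0.086 m and angle between each of wide_vee_centre, narrow_vee_centre's own z axis and vertical below 0.06 rad and height (world z) of shaft_centre between 0.101 and 0.109 m and angle between shaft_centre's own x axis and vertical between 1.5358 and 1.6058 rad and x of stop_button in the frame of shaft_centre above 0.1 m and horizontal distance between shaft_centre and stop_button below 0.145 m and x of shaft_centre in the frame of stop_button between -0.012 and 0.012 m and angle between the x axis of shaft_centre and the y axis of stop_button, either way round below 0.1 rad and horizontal distance between gauge_tip and shaft_centre below 0.012 m and x of gauge_pillar in the frame of stop_button above 0.05 m and height (world z) of gauge_pillar between 0.221 and 0.229 m and angle between gauge_pillar's own z axis and vertical below 0.05 rad and linear speed of each of wide_vee, narrow_vee, shaft, gauge below 0.02 m/s and angular speed of each of wide_vee, narrow_vee, shaft, gauge below 0.2 rad/s); the robot touches nothing.
It fails at once if the gauge knocks against the shaft (more than 8 N) (contact force between gauge and shaft above 8 N).
It fails at once if the dial gauge is tipped over (more than 30 degrees) (angle between gauge_pillar's own z axis and vertical above 0.52 rad).
It fails at once if the shaft is dropped or banged onto a vee block (more than 50 N) (contact force between shaft and wide_vee above 50 N or contact force between shaft and narrow_vee above 50 N).
It also fails if it takes over 120 s, if anything falls off the work surface, if the arm or the gripper's body presses on something with over 40 N, if the wrist force passes 120 N, or if a joint passes its speed limit or range.

## Robot

A 6-joint arm with a two-finger parallel gripper is mounted at the origin on the work surface. World frame = base frame: x ahead of the robot, y to its left, z up, the work surface at z = 0. Lengths are in mm, angles in rad, forces in N, time in s.
With the tool pointing down it reaches from about 400 to 925 mm from the base axis. Payload 12.5 kg.
Tool frame: the origin (TCP) lies on the mounting face of the last link; the fingertips stand 190 mm ahead of it and the grasp point (between the pads) lies 171 mm ahead of it (env.grasp_offset is the distance from the TCP to the grasp point, in mm); z points along the fingers, y is the direction in which the jaws open and shut (so a half turn about z gives the same grasp; the last joint's range is limited). The gripper opens to 95 mm and grips with 3 to 60 N. Pads are 20 mm wide; open, the fingers measure 119 mm over their backs; the gripper's body (75 mm by 180 mm) begins 59 mm behind the grasp point.
Start: joints at [1.046, 0.491, 1.559, -0, 1.092, -0.106], TCP at [254.142, 570.996, 404.761] pointing down, gripper open.
Joint ranges: [-3.1, 3.1], [-0.84, 2.19], [0.05, 2.79], [-1.13, 4.28], [0.06, 2.93], [-2.69, 2.69]. Speed limits (rad/s): [2.22, 2.22, 2.79, 3.14, 3.14, 3.14].

## Interface

Orientations are given as [roll, pitch, yaw] about the fixed x, y, z axes, in that order (R = Rz(yaw) Ry(pitch) Rx(roll)).
In Python, from cell import env, viewer gives the robot as it stands.
- The arm moves only by the tool play_rows, never from a script. Its argument "increments" is a list of rows, each an object of numbers: "dx", "dy", "dz": the shift along the tool's x, y, z in mm; "rx", "ry", "rz": the turn, a rotation vector about the tool's x, y, z in units of 6 degrees (1.0 is 6 degrees). A call has 1 to 8 rows; each row is the pose to reach, as a shift and turn from the pose measured when the call began, along the tool's axes at that moment; what a row does not reach only later rows make up. A row lasts 1/12 s, in which the tool goes at most 41.7 mm and 7.16 degrees, less where a joint would pass 70% of its speed; a pose out of reach is approached as far as the arm can. A call with a gripper value outside its range is refused whole. "fingers" is the opening, from 0 (shut) to 1 (fully open), set as the call begins (left out, the last holds). The fingers move at their own pace and stop on an object; the grip force is fixed at half the most. Time passes only in rows, so rows that repeat a pose let the fingers close. It gives the time, the measured TCP pose, the force and the opening at its end, in the units of the state.
- env.state(): the state, without advancing time (a new reading comes with each control period).
- viewer.read_camera(name): name is "scene" or "side" or "wrist"; returns a dict with "image" (480x640x3 uint8, red, green, blue), "fx", "fy", "cx", "cy" (pixels), "rvec" (rotation vector, rad) and "tvec" (3), from world to camera coordinates, as OpenCV has them. Camera axes: x right, y down, z forward; pixel columns grow to the right and rows downward; lengths in mm; the calibration is good to about 2 mm. A picture is of the moment at which its call begins. There is no depth.
- env.job_done(): hands the job in, once; it reports no verdict.
The state is a dict: "t": time; "joints": joint angles; "qvel": joint speeds; "tau": joint torques, N m; "eef_pos": TCP position; "tcp_rot": TCP orientation; "ft_force": force on the tool from outside, world axes, zero at the start; "moment": the same for the moment, N m; "opening": opening from 0.0 (shut) to 1.0 (fully open).
Only numpy, scipy, OpenCV 4.12 (cv2) and the standard library are available. Lean on these libraries where they do the work, as an engineer would, in place of code of your own. Each camera call takes 0.05 s, during which the arm holds its last target.

## Working session

There is one attempt and no reset: what is moved stays moved. The work goes in short steps, Python scripts to look and compute and a tool call to move; the robot and the scene stay as the last step left them, time stands still between calls to the robot, and variables do not carry over. Pictures are saved under pics/ and viewed, and the job is handed in when it is done.

Besides the shell and the picture viewer there is one more tool, called by a JSON object that holds its "fn" and its "kwargs". play_rows: Moves the arm, as the interface text tells. Its arguments: {"type":"object","properties":{"increments":{"type":"array","items":{"type":"object","properties":{"dx":{"type":"number"},"dy":{"type":"number"},"dz":{"type":"number"},"rx":{"type":"number"},"ry":{"type":"number"},"rz":{"type":"number"}}}},"fingers":{"type":"number"}},"required":["increments"]}

```bash
ls; mkdir -p pics
cat > look.py <<'E'
import sys,cv2,numpy as np
from cell import env,viewer
def cam(n):
    c=viewer.read_camera(n); return c
def save(n,f):
    c=cam(n); cv2.imwrite('pics/'+f,cv2.cvtColor(c['image'],cv2.COLOR_RGB2BGR))
    np.save('pics/'+f+'.npy',c,allow_pickle=True); return c
def load(f): return np.load('pics/'+f+'.npy',allow_pickle=True).item()
def ray(c,u,v):
    R=cv2.Rodrigues(np.array(c['rvec'],float))[0]; t=np.array(c['tvec'],float).ravel()
    o=-R.T@t; d=R.T@np.array([(u-c['cx'])/c['fx'],(v-c['cy'])/c['fy'],1.]); return o,d
def onz(c,u,v,z):
    o,d=ray(c,u,v); return o+d*(z-o[2])/d[2]
def proj(c,P):
    K=np.array([[c['fx'],0,c['cx']],[0,c['fy'],c['cy']],[0,0,1.]])
    return cv2.projectPoints(np.array(P,float).reshape(-1,3),np.array(c['rvec'],float),np.array(c['tvec'],float),K,None)[0].reshape(-1,2)
E
python3 - <<'E'
from look import *
for n in ['scene','side','wrist']:
    c=save(n,n+'0.png'); o,d=ray(c,320,240); print(n,o,d,c['fx'])
print(env.state(), env.grasp_offset)
E
```

```text
pics
scene [ 910.19159343  612.69448745 1070.73349488] [-0.37502836 -0.49104676 -0.78629256] 540.8433075721209
side [-146.69163014 -816.38574273  761.37823462] [ 0.49905709  0.70282887 -0.50693178] 530.6289820669086
wrist [176.72776925 605.27450987 384.48537886] [ 0.26477115 -0.13311432 -0.95517786] 342.5196714909601
{'t': 0.15, 'joints': array([ 1.04639664e+00,  4.91421943e-01,  1.55932026e+00,  1.44275530e-05,
        1.09172163e+00, -1.05589014e-01]), 'qvel': array([ 1.08497185e-03, -1.48473781e-03, -3.29531182e-03,  9.49341420e-04,
       -4.85666827e-04,  3.44598916e-05]), 'tau': array([ 1.46716058e-03, -6.12894201e+01, -2.58278167e+01,  6.93023507e-02,
        4.73580847e-02, -9.08284869e-05]), 'eef_pos': array([254.13167643, 570.97550193, 404.29167272]), 'tcp_rot': array([-3.14072768e+00, -1.04542164e-04,  2.72277528e+00]), 'ft_force': array([ 0.52824199, -0.90326449, -0.75753239]), 'moment': array([-0.00805563,  0.02594038, -0.04238318]), 'opening': 1.0002490184066255} 171.3
```

View pics/scene0.png

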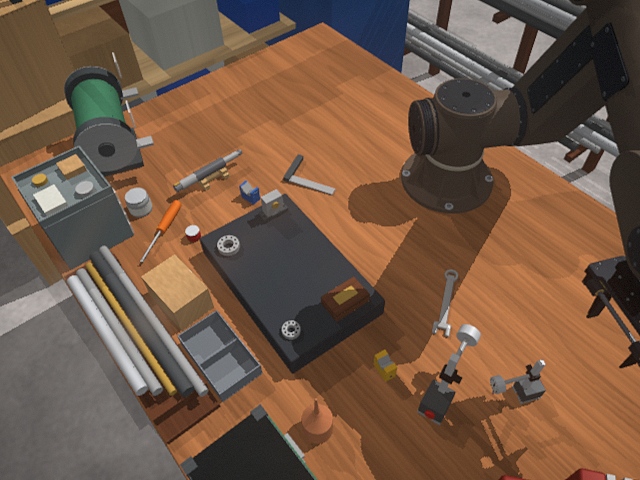

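View pics/side0.png

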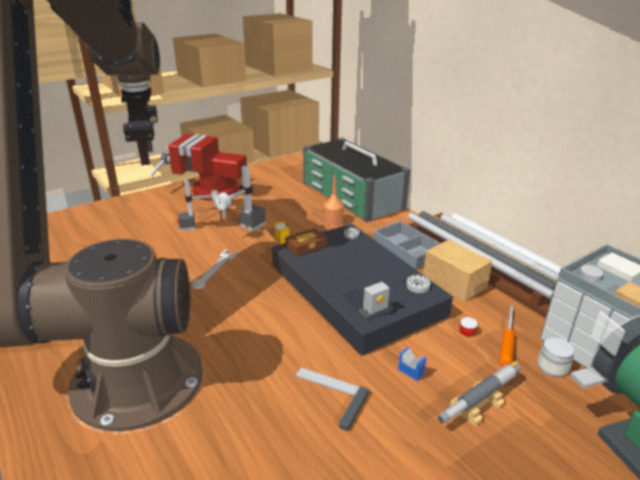

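View pics/wrist0.png

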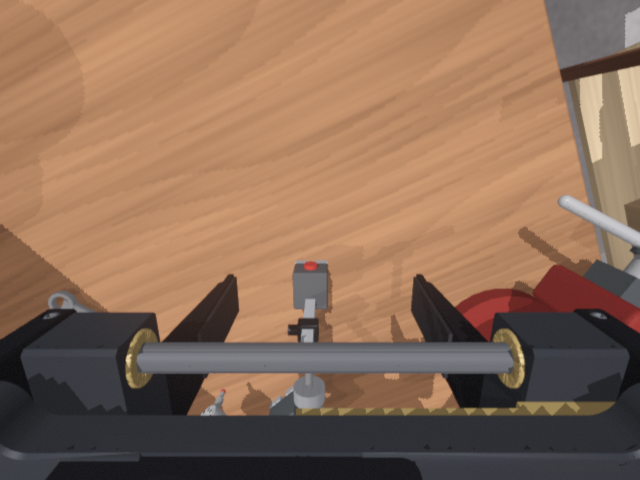

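```bash
cat >> look.py <<'E'
def zoom(f,x0,y0,w,h,out,s=None):
    im=cv2.imread('pics/'+f); s=s or min(800/w,600/h)
    cv2.imwrite('pics/'+out,cv2.resize(im[y0:y0+h,x0:x0+w],None,fx=s,fy=s,interpolation=cv2.INTER_CUBIC))
E
python3 - <<'E'
from look import *
zoom('scene0.png',190,170,200,150,'z0.png')
zoom('scene0.png',190,240,200,150,'z1.png')
zoom('side0.png',260,210,200,150,'z2.png')
zoom('scene0.png',360,300,200,150,'z3.png')
zoom('scene0.png',150,130,120,90,'z4.png')
E
```

```text
(no output)
```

View pics/z0.png

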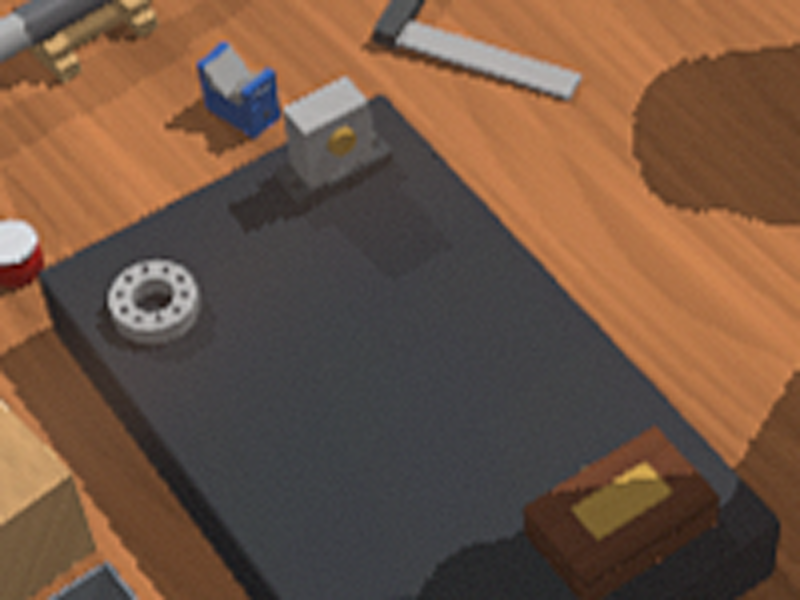

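View pics/z1.png

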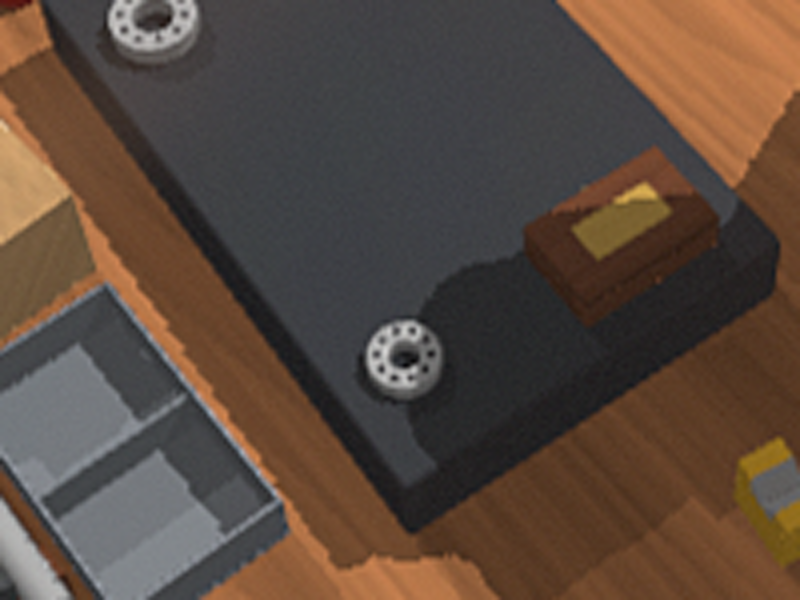

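View pics/z2.png

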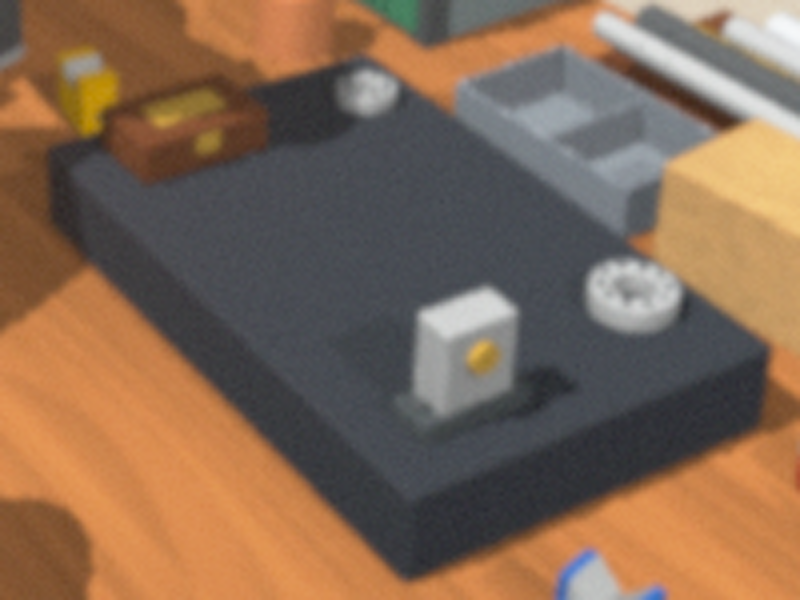

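View pics/z3.png

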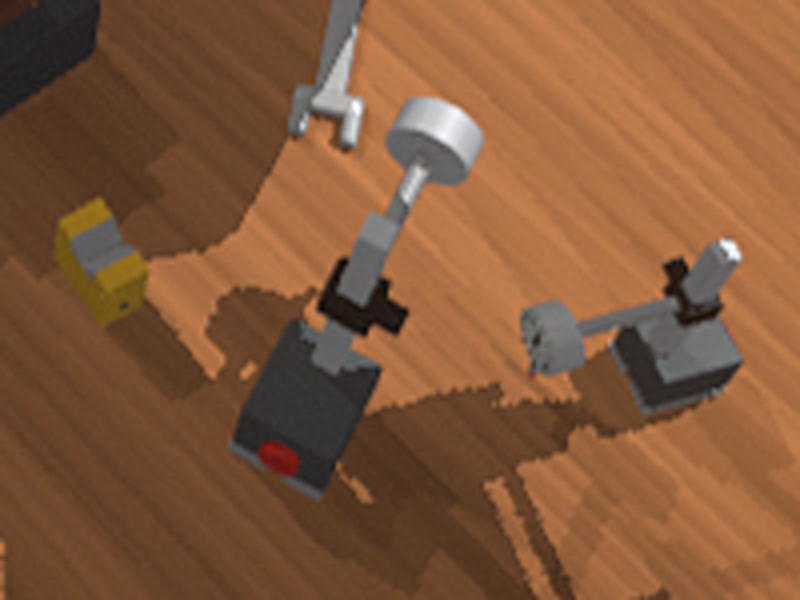

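View pics/z4.png

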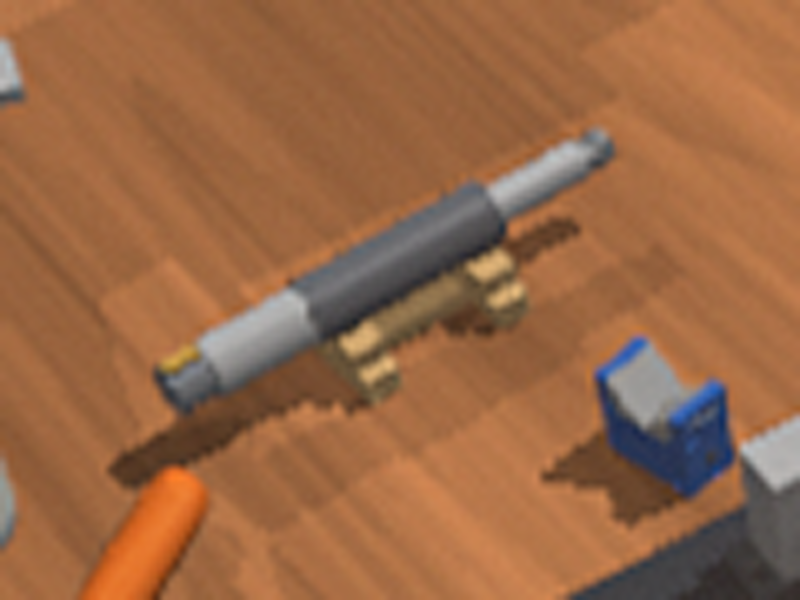

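Run:
```python
from look import *
c=load('scene0.png'); s=load('side0.png')
def z(p,o,k=4): return (p[0]/k+o[0],p[1]/k+o[1])
S0=(190,170);S1=(190,240)
A=onz(c,*z((382,97),S0),60);B=onz(c,*z((47,275),S0),60);C=onz(c,*z((410,490),S1),60)
print('A',A,'B',B,'C',C)
print(np.degrees(np.arctan2(*(B-A)[1::-1])),np.linalg.norm(B-A),np.degrees(np.arctan2(*(C-B)[1::-1])),np.linalg.norm(C-B))
# side
S2=(260,210)
a=onz(s,*z((408,500),S2),60);b=onz(s,*z((768,357),S2),60);d=onz(s,*z((52,150),S2),60);e=onz(s,*z((365,62),S2),60)
print(a,b,d,e)
# button faces
p=onz(c,*z((342,142),S0),105); q=onz(s,*z((485,357),S2),105); print('button +y face',p,'-y face',q)
# shaft top ends scene z4 k=800/120
k=800/120;S4=(150,130)
for n,pt,h in [('thick L end',(308,318),35),('thick R end',(492,208),35),('key end',(180,388),35),('thread end',(601,147),35)]:
  print(n,onz(c,*z(pt,S4,k),h))
for n,pt in [('blue L',(623,372)),('blue R',(702,402))]: print(n,onz(c,*z(pt,S4,k),44))
S3=(360,300)
for n,pt in [('yel a',(80,218)),('yel b',(124,262))]: print(n,onz(c,*z(pt,S3),44))
for n,pt,h in [('big pillar top',(376,228),190),('big base red',(278,455),52),('small',(728,245),120),('tip dial',(435,140),122)]: print(n,onz(c,*z(pt,S3),h))
```

```text
A [ 403.01980858 -190.28546788   60.        ] B [ 643.58516898 -201.85470353   60.        ] C [667.77100583 191.26173564  60.        ]
-2.753339253160436 240.84339276020813 86.4794096819266 393.8597332230946
[ 397.74729725 -198.18251557   60.        ] [ 636.12947741 -217.59813096   60.        ] [423.3388224 192.4725548  60.       ] [659.51640243 171.98192286  60.        ]
button +y face [ 465.90852229 -140.3260812   105.        ] -y face [ 465.55180265 -173.62831355  105.        ]
thick L end [ 539.41486944 -412.93459199   35.        ]
thick R end [ 447.62699044 -419.38569793   35.        ]
key end [ 598.78165259 -411.78621585   35.        ]
thread end [ 392.3748721  -421.22671186   35.        ]
blue L [ 462.09431346 -298.16219332   44.        ]
blue R [ 447.30713145 -264.76651096   44.        ]
yel a [513.29482536 285.06495491  44.        ]
yel b [512.58573159 317.23759216  44.        ]
big pillar top [472.32828596 417.78852066 190.        ]
big base red [527.15749382 437.99597439  52.        ]
small [316.08245944 513.20355231 120.        ]
tip dial [381.65349278 389.07907231 122.        ]
```

```bash
cat >> look.py <<'E'
def go(x,y,z,yawdeg):
    """print tool-frame increment to reach TCP x,y,z (mm), yaw deg, tool down"""
    s=env.state(); from scipy.spatial.transform import Rotation as Ro
    R0=Ro.from_euler('xyz',s['tcp_rot']); R1=Ro.from_euler('xyz',[np.pi,0,np.radians(yawdeg)])
    d=R0.inv().apply(np.array([x,y,z])-s['eef_pos']); r=(R0.inv()*R1).as_rotvec(degrees=True)
    print('d',d.round(1),'r/6',(r/6).round(3),'rows>=',np.linalg.norm(d)/41.7,np.linalg.norm(r)/7.16,'t',round(s['t'],2),'open',s['opening'])
E
python3 - <<'E'
from look import *
w=load('wrist0.png')
print(proj(w,[[254,571,233],[254,571,3]]))
go(513,301,420,181)
zoom('side0.png',380,330,160,120,'z5.png')
zoom('side0.png',160,160,160,120,'z6.png')
E
```

```text
[[324.99326284 312.49925996]
 [324.87395964 211.69795717]]
d [-346.3 -141.4  -15.6] r/6 [-8.000e-03 -3.000e-03 -4.166e+00] rows>= 8.97748758155379 3.4911333205721538 t 0.15 open 1.0002490184066255
```

View pics/z5.png

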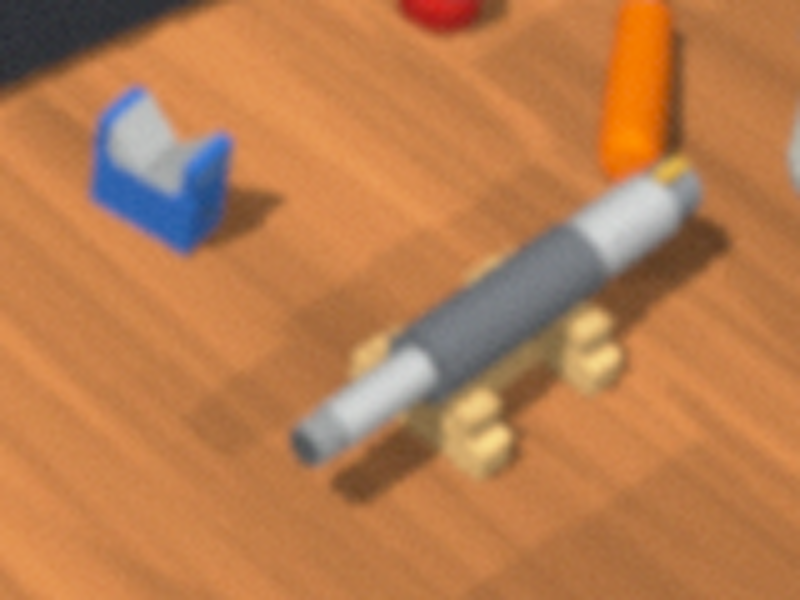

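View pics/z6.png

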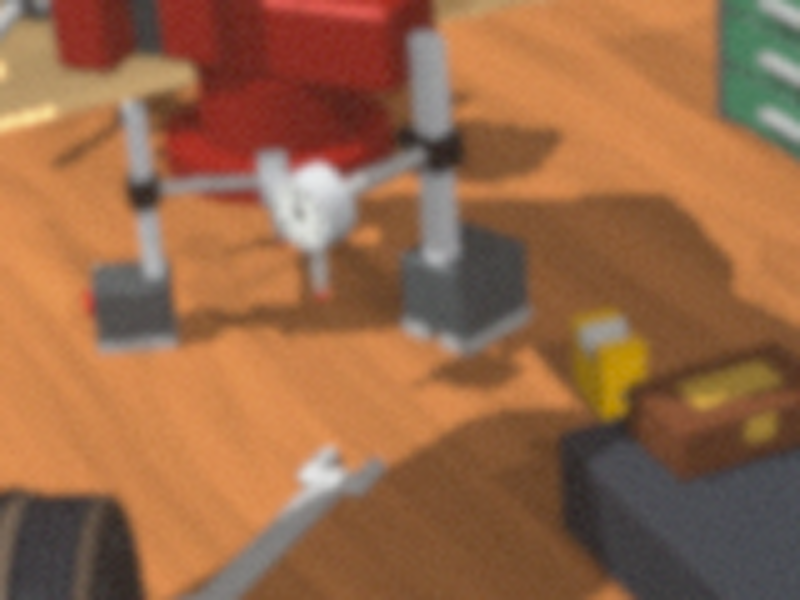

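{"fn": "play_rows", "kwargs": {"increments": [{"dx": -20, "dy": -8, "dz": -20, "rz": -0.5}, {"dx": -60, "dy": -25, "dz": -30, "rz": -1}, {"dx": -98, "dy": -40, "dz": -30, "rz": -2}, {"dx": -136, "dy": -55, "dz": -30, "rz": -3}, {"dx": -174, "dy": -71, "dz": -30, "rz": -4}, {"dx": -212, "dy": -87, "dz": -25, "rz": -4.17}, {"dx": -250, "dy": -102, "dz": -20, "rz": -4.17}, {"dx": -288, "dy": -118, "dz": -16, "rz": -4.17}], "fingers": 1}}

```text
invalid input
```

Run:
```python
from look import *
go(513,301,400,181)
```

```text
d [-346.3 -141.4    4.4] r/6 [-8.000e-03 -3.000e-03 -4.166e+00] rows>= 8.970171324786433 3.4911333205721538 t 0.15 open 1.0002490184066255
```

{"fn": "play_rows", "kwargs": {"increments": [{"dx": -20, "dy": -8, "dz": -20, "rx": 0, "ry": 0, "rz": -0.5}, {"dx": -60, "dy": -25, "dz": -30, "rx": 0, "ry": 0, "rz": -1}], "fingers": 1.0}}

```text
t: 0.32
eef_pos: [295.6, 527.2, 434.2]
tcp_rot: [-3.141, -0.001, 2.833]
ft_force: [0.5, 0.4, 0.2]
opening: 0.999
```

Run:
```python
from look import *
go(513,301,420,181)
```

```text
d [-275.8 -149.5   14.1] r/6 [-3.00e-03 -7.00e-03 -3.11e+00] rows>= 7.530854258184485 2.6058451899214616 t 0.32 open 0.9987571849047467
```

{"fn": "play_rows", "kwargs": {"increments": [{"dx": -36, "dy": -20, "dz": 0, "rx": 0, "ry": 0, "rz": -0.5}, {"dx": -72, "dy": -40, "dz": 0, "rx": 0, "ry": 0, "rz": -1}, {"dx": -108, "dy": -58, "dz": 0, "rx": 0, "ry": 0, "rz": -1.6}, {"dx": -144, "dy": -78, "dz": 0, "rx": 0, "ry": 0, "rz": -2.2}, {"dx": -180, "dy": -97, "dz": 5, "rx": 0, "ry": 0, "rz": -2.8}, {"dx": -216, "dy": -117, "dz": 10, "rx": 0, "ry": 0, "rz": -3.1}, {"dx": -250, "dy": -136, "dz": 14, "rx": 0, "ry": 0, "rz": -3.1}, {"dx": -276, "dy": -150, "dz": 14, "rx": 0, "ry": 0, "rz": -3.1}]}}

```text
t: 0.98
eef_pos: [514.7, 298.1, 419.1]
tcp_rot: [-3.141, -0.002, -3.126]
ft_force: [-0.4, -0.5, -0.2]
opening: 1.001
```

Run:
```python
from look import *
go(513,301,420,181)
w=save('wrist','w1.png'); zoom('w1.png',160,60,400,300,'w1z.png')
```

```text
d [ 1.6  2.9 -0.9] r/6 [-0.009 -0.019 -0.019] rows>= 0.08341778897212415 0.023736343078535994 t 0.98 open 1.0010277699782357
```

View pics/w1z.png

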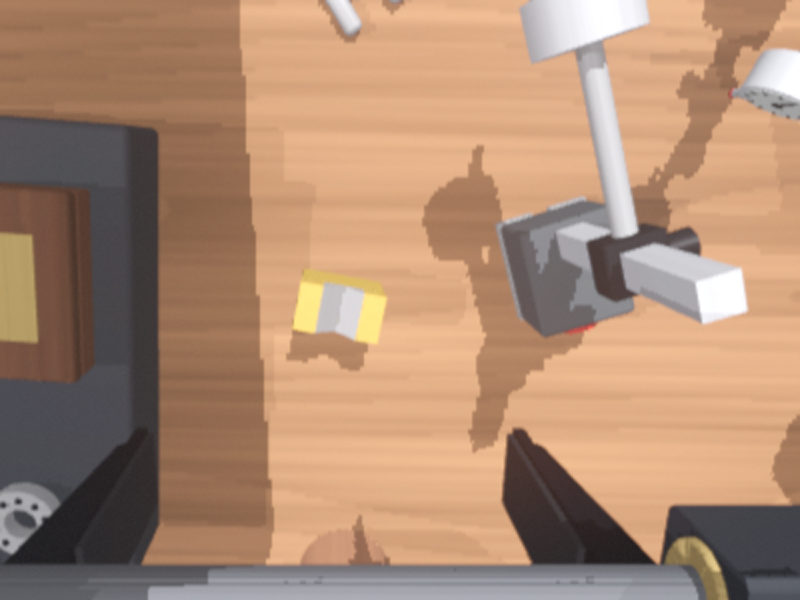

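Run:
```python
from look import *
c=load('w1.png'); im=c['image']
hsv=cv2.cvtColor(im,cv2.COLOR_RGB2HSV)
m=cv2.inRange(hsv,(22,110,120),(34,255,255)); m[:, :290]=0;m[:,370:]=0;m[250:]=0;m[:180]=0
pts=np.argwhere(m)[:,::-1].astype(np.float32)
r=cv2.minAreaRect(pts); b=cv2.boxPoints(r); print(r,len(pts))
# top pts zoomed corners
for p in [(300,279),(386,290),(380,343),(293,330)]:
    print(onz(c,160+p[0]/2,60+p[1]/2,44).round(1))
zoom('w1.png',290,180,80,60,'w1y.png')
```

```text
((329.75, 213.25), (42.753318786621094, 29.221303939819336), 11.309932708740234) 585
[495.4 282.8  44. ]
[500.6 328.1  44. ]
[529.6 326.   44. ]
[523.1 279.1  44. ]
```

View pics/w1y.png

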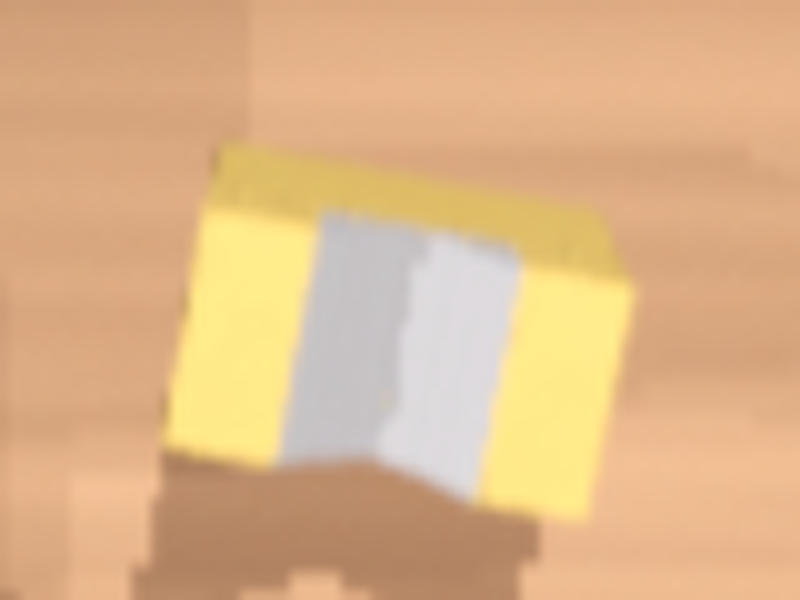

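Run:
```python
from look import *
c=load('w1.png')
P=np.array([onz(c,290+x/10,180+y/10,44) for x,y in [(205,207),(634,284),(590,520),(164,450)]]);print(P.round(1))
ctr=P.mean(0); e=(P[1]+P[2]-P[0]-P[3])/2; a=np.degrees(np.arctan2(e[1],e[0])); print(ctr,np.linalg.norm(e),a)
print(np.linalg.norm((P[0]+P[1]-P[2]-P[3])/2))
go(ctr[0],ctr[1],171+17,a+90)
go(ctr[0],ctr[1],171+17,a+90-360)
# plate/case corner while here
```

```text
[[496.7 283.3  44. ]
 [504.2 328.7  44. ]
 [530.2 325.   44. ]
 [523.1 279.   44. ]]
[513.54488352 303.99906324  44.        ] 46.22352221047316 80.90109923981841
26.489173075546038
d [  3.5   8.7 231.3] r/6 [-0.016 -0.005  1.644] rows>= 5.55106693438357 1.377755814291385 t 1.03 open 0.9986121095782957
d [  3.5   8.7 231.3] r/6 [-0.016 -0.005  1.644] rows>= 5.55106693438357 1.3777558142913862 t 1.03 open 0.9986121095782957
```

Run:
```python
from look import *
c=load('w1.png')
for p in [(712,265),(747,272),(742,313),(700,322)]: print(onz(c,160+p[0]/2,60+p[1]/2,190).round(1))
s=env.state();print(s['eef_pos'],s['tcp_rot'])
go(513.5,304,171+17,171)
```

```text
[462.3 415.2 190. ]
[464.3 426.3 190. ]
[477.2 427.3 190. ]
[480.3 414.6 190. ]
[517.31155189 295.71892502 419.30068385] [-3.13995793e+00 -6.15051365e-04 -3.12823572e+00]
d [  3.6   8.7 231.3] r/6 [-0.016 -0.005  1.628] rows>= 5.551085356723666 1.3639435786872494 t 1.03 open 0.9986121095782957
```

{"fn": "play_rows", "kwargs": {"increments": [{"dx": 3.6, "dy": 8.7, "dz": 35, "rx": 0, "ry": 0, "rz": 0.8}, {"dx": 3.6, "dy": 8.7, "dz": 75, "rx": 0, "ry": 0, "rz": 1.6}, {"dx": 3.6, "dy": 8.7, "dz": 115, "rx": 0, "ry": 0, "rz": 1.63}, {"dx": 3.6, "dy": 8.7, "dz": 155, "rx": 0, "ry": 0, "rz": 1.63}, {"dx": 3.6, "dy": 8.7, "dz": 190, "rx": 0, "ry": 0, "rz": 1.63}, {"dx": 3.6, "dy": 8.7, "dz": 215, "rx": 0, "ry": 0, "rz": 1.63}, {"dx": 3.6, "dy": 8.7, "dz": 224, "rx": 0, "ry": 0, "rz": 1.63}, {"dx": 3.6, "dy": 8.7, "dz": 224, "rx": 0, "ry": 0, "rz": 1.63}]}}

```text
t: 1.7
eef_pos: [513.2, 303.9, 193.3]
tcp_rot: [-3.138, -0.003, 2.984]
ft_force: [-0.6, 0.5, 0.3]
opening: 1.0
```

{"fn": "play_rows", "kwargs": {"increments": [{"dx": 0, "dy": 0, "dz": 0, "rx": 0, "ry": 0, "rz": 0}, {"dx": 0, "dy": 0, "dz": 0, "rx": 0, "ry": 0, "rz": 0}, {"dx": 0, "dy": 0, "dz": 0, "rx": 0, "ry": 0, "rz": 0}, {"dx": 0, "dy": 0, "dz": 0, "rx": 0, "ry": 0, "rz": 0}, {"dx": 0, "dy": 0, "dz": 0, "rx": 0, "ry": 0, "rz": 0}, {"dx": 0, "dy": 0, "dz": 0, "rx": 0, "ry": 0, "rz": 0}], "fingers": 0.3}}

```text
t: 2.2
eef_pos: [513.3, 304.0, 194.0]
tcp_rot: [-3.138, -0.003, 2.984]
ft_force: [0.3, 0.0, -0.5]
opening: 0.638
```

{"fn": "play_rows", "kwargs": {"increments": [{"dx": 0, "dy": 0, "dz": 0, "rx": 0, "ry": 0, "rz": 0}, {"dx": 0, "dy": 0, "dz": 0, "rx": 0, "ry": 0, "rz": 0}, {"dx": 0, "dy": 0, "dz": 0, "rx": 0, "ry": 0, "rz": 0}, {"dx": 0, "dy": 0, "dz": 0, "rx": 0, "ry": 0, "rz": 0}, {"dx": 0, "dy": 0, "dz": 0, "rx": 0, "ry": 0, "rz": 0}, {"dx": 0, "dy": 0, "dz": 0, "rx": 0, "ry": 0, "rz": 0}], "fingers": 0.2}}

```text
t: 2.7
eef_pos: [513.3, 303.9, 194.3]
tcp_rot: [-3.139, -0.002, 2.984]
ft_force: [-0.8, -1.5, 5.5]
opening: 0.483
```

Run:
```python
from look import *
print(env.state()['opening'])
```

```text
0.48250908933840103
```

Run:
```python
from look import *
go(478,44,400,86.5)
```

```text
d [  -5.4 -262.9 -204.9] r/6 [-4.000e-02  4.000e-03  1.408e+01] rows>= 7.993924364639884 11.798884234726952 t 2.7 open 0.48250908933840103
```

{"fn": "play_rows", "kwargs": {"increments": [{"dx": 0, "dy": 0, "dz": -20, "rx": 0, "ry": 0, "rz": 0}, {"dx": 0, "dy": 0, "dz": -55, "rx": 0, "ry": 0, "rz": 0}, {"dx": 0, "dy": 0, "dz": -95, "rx": 0, "ry": 0, "rz": 0.5}, {"dx": 0, "dy": -10, "dz": -130, "rx": 0, "ry": 0, "rz": 1.4}, {"dx": 0, "dy": -30, "dz": -155, "rx": 0, "ry": 0, "rz": 2.5}, {"dx": 0, "dy": -55, "dz": -180, "rx": 0, "ry": 0, "rz": 3.6}, {"dx": 0, "dy": -85, "dz": -200, "rx": 0, "ry": 0, "rz": 4.7}, {"dx": 0, "dy": -118, "dz": -205, "rx": 0, "ry": 0, "rz": 5.8}]}}

```text
t: 3.37
eef_pos: [495.0, 187.4, 402.2]
tcp_rot: [-3.141, 0.002, 2.372]
ft_force: [2.1, -0.8, -2.6]
opening: 0.484
```

Run:
```python
from look import *
go(478,44,400,86.5)
```

```text
d [ -87.5 -114.9    2.5] r/6 [1.000e-03 1.800e-02 8.238e+00] rows>= 3.462727834393212 6.903202540444842 t 3.37 open 0.48439167860636073
```

{"fn": "play_rows", "kwargs": {"increments": [{"dx": -18, "dy": -24, "dz": 0, "rx": 0, "ry": 0, "rz": 1.1}, {"dx": -40, "dy": -50, "dz": 2, "rx": 0, "ry": 0, "rz": 2.2}, {"dx": -58, "dy": -75, "dz": 2, "rx": 0, "ry": 0, "rz": 3.3}, {"dx": -73, "dy": -97, "dz": 2, "rx": 0, "ry": 0, "rz": 4.4}, {"dx": -83, "dy": -109, "dz": 2, "rx": 0, "ry": 0, "rz": 5.6}, {"dx": -87, "dy": -115, "dz": 2, "rx": 0, "ry": 0, "rz": 6.7}, {"dx": -87, "dy": -115, "dz": 2, "rx": 0, "ry": 0, "rz": 7.7}, {"dx": -87, "dy": -115, "dz": 2, "rx": 0, "ry": 0, "rz": 8.24}]}}

```text
t: 4.03
eef_pos: [477.4, 43.6, 400.0]
tcp_rot: [-3.142, 0.002, 1.502]
ft_force: [0.2, 0.4, -3.0]
opening: 0.483
```

Run:
```python
from look import *
go(478,44,400,86.5)
w=save('wrist','w2.png'); zoom('w2.png',0,0,640,480,'w2z.png')
```

```text
d [0.5 0.6 0. ] r/6 [-0.001  0.015 -0.071] rows>= 0.017570506630175578 0.061112130965411245 t 4.03 open 0.48289651341888984
```

View pics/w2z.png

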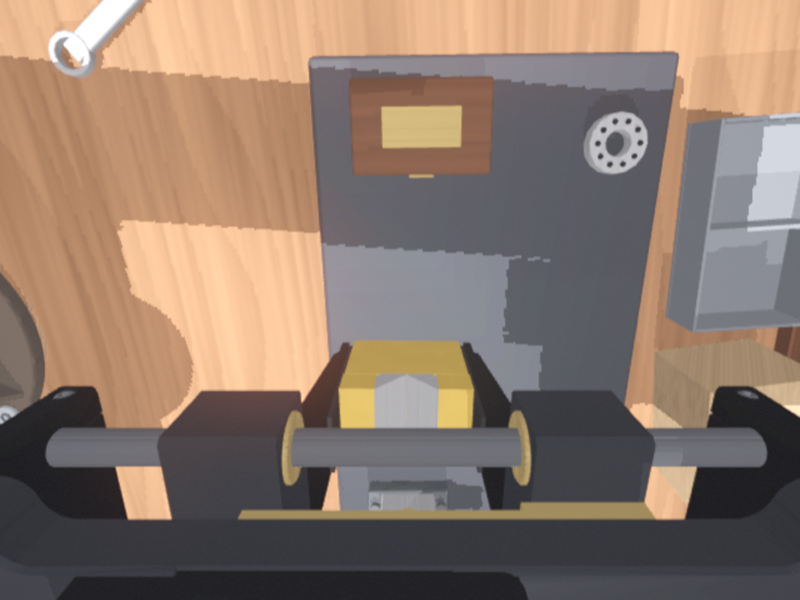

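Run:
```python
from look import *
c=load('w2.png'); k=1.25
L=[onz(c,x/k,y/k,60) for x,y in [(311,60),(330,340)]];R=[onz(c,x/k,y/k,60) for x,y in [(677,53),(628,395)]]
print(np.array(L).round(1),np.array(R).round(1))
for E in (L,R): print(np.degrees(np.arctan2(*(E[0]-E[1])[1::-1])))
d=R[0]-L[0];print(np.degrees(np.arctan2(d[1],d[0])),np.linalg.norm(d))
for x,y in [(349,78),(490,77),(490,172),(354,173)]:print(onz(c,x/k,y/k,89))
# foot of stop top z=74
for x,y in [(370,488),(447,488)]:print('foot',onz(c,x/k,y/k,74))
# held block top corners
s=env.state()
zt=s['eef_pos'][2]-171.3-24+44; print(zt)
for x,y in [(340,374),(471,374)]:print(onz(c,x/k,y/k,zt))
```

```text
[[423.3 199.4  60. ]
 [411.6  -2.   60. ]] [[666.4 186.8  60. ]
 [655.5 -68.6  60. ]]
86.67758654840301
87.5505429313335
-2.972445345015938 243.48982125602384
[450.56972534 181.45619856  89.        ]
[536.93065082 176.05285784  89.        ]
[536.33653258 120.07900282  89.        ]
[447.80028182 125.53839485  89.        ]
foot [ 432.56430704 -136.31380513   74.        ]
foot [ 499.16203548 -140.81816421   74.        ]
248.72820475859163
[455.06188353  61.60090199 248.72820476]
[499.46800945  58.57690003 248.72820476]
```

Run:
```python
from look import *
go(477,44.5,256,86.6)
```

```text
d [  0.9  -0.5 144. ] r/6 [-0.001  0.015 -0.099] rows>= 3.4539655241789293 0.08369615917090985 t 4.08 open 0.4821793311714484
```

{"fn": "play_rows", "kwargs": {"increments": [{"dx": 1, "dy": -0.5, "dz": 25, "rx": 0, "ry": 0, "rz": -0.1}, {"dx": 1, "dy": -0.5, "dz": 55, "rx": 0, "ry": 0, "rz": -0.1}, {"dx": 1, "dy": -0.5, "dz": 85, "rx": 0, "ry": 0, "rz": -0.1}, {"dx": 1, "dy": -0.5, "dz": 110, "rx": 0, "ry": 0, "rz": -0.1}, {"dx": 1, "dy": -0.5, "dz": 128, "rx": 0, "ry": 0, "rz": -0.1}, {"dx": 1, "dy": -0.5, "dz": 139, "rx": 0, "ry": 0, "rz": -0.1}, {"dx": 1, "dy": -0.5, "dz": 142, "rx": 0, "ry": 0, "rz": -0.1}, {"dx": 1, "dy": -0.5, "dz": 142, "rx": 0, "ry": 0, "rz": -0.1}]}}

```text
t: 4.75
eef_pos: [476.9, 44.8, 257.3]
tcp_rot: [-3.14, 0.002, 1.513]
ft_force: [-0.4, -0.2, -3.1]
opening: 0.48
```

{"fn": "play_rows", "kwargs": {"increments": [{"dx": 0, "dy": 0, "dz": 1, "rx": 0, "ry": 0, "rz": 0}, {"dx": 0, "dy": 0, "dz": 2, "rx": 0, "ry": 0, "rz": 0}, {"dx": 0, "dy": 0, "dz": 3, "rx": 0, "ry": 0, "rz": 0}, {"dx": 0, "dy": 0, "dz": 3.5, "rx": 0, "ry": 0, "rz": 0}, {"dx": 0, "dy": 0, "dz": 3.5, "rx": 0, "ry": 0, "rz": 0}]}}

```text
t: 5.17
eef_pos: [477.0, 44.7, 254.3]
tcp_rot: [-3.141, 0.002, 1.513]
ft_force: [-0.8, 0.2, 2.2]
opening: 0.482
```

{"fn": "play_rows", "kwargs": {"increments": [{"dx": 0, "dy": 0, "dz": 0, "rx": 0, "ry": 0, "rz": 0}, {"dx": 0, "dy": 0, "dz": 0, "rx": 0, "ry": 0, "rz": 0}, {"dx": 0, "dy": 0, "dz": 0, "rx": 0, "ry": 0, "rz": 0}, {"dx": 0, "dy": 0, "dz": -5, "rx": 0, "ry": 0, "rz": 0}, {"dx": 0, "dy": 0, "dz": -30, "rx": 0, "ry": 0, "rz": 0}, {"dx": 0, "dy": 0, "dz": -65, "rx": 0, "ry": 0, "rz": 0}, {"dx": 0, "dy": 0, "dz": -100, "rx": 0, "ry": 0, "rz": 0}, {"dx": 0, "dy": 0, "dz": -135, "rx": 0, "ry": 0, "rz": 0}], "fingers": 1}}

```text
t: 5.83
eef_pos: [476.8, 45.0, 391.2]
tcp_rot: [-3.14, 0.002, 1.513]
ft_force: [0.4, -0.0, 0.1]
opening: 0.975
```

Run:
```python
from look import *
w=save('wrist','w3.png'); zoom('w3.png',0,0,640,480,'w3z.png')
go(455,-281,420,24)
```

```text
d [-326.8   -3.5  -22.4] r/6 [ 0.07  -0.027 10.449] rows>= 7.856625049304839 8.756708744882507 t 5.88 open 0.9863474321955922
```

View pics/w3z.png

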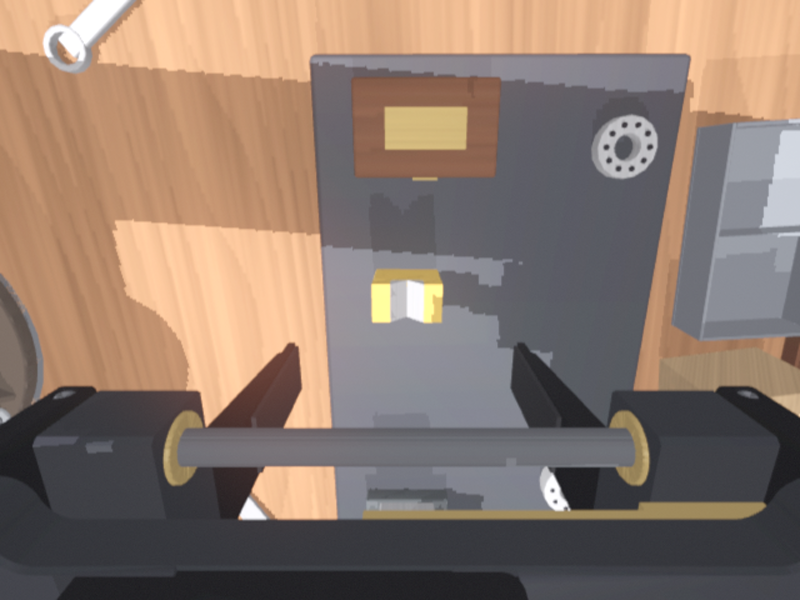

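Run:
```python
from look import *
c=load('w3.png'); k=1.25
P=np.array([onz(c,x/k,y/k,104) for x,y in [(371,282),(442,282),(442,322),(372,323)]]);print(P.round(1),P.mean(0))
for x,y in [(367,490),(448,490)]:print('foot',onz(c,x/k,y/k,74))
```

```text
[[453.4  58.9 104. ]
 [499.1  56.3 104. ]
 [498.2  28.8 104. ]
 [451.7  30.7 104. ]] [475.62418603  43.67372629 104.        ]
foot [ 432.1072008  -129.65289538   74.        ]
foot [ 500.30825298 -133.44624742   74.        ]
```

{"fn": "play_rows", "kwargs": {"increments": [{"dx": -35, "dy": 0, "dz": -10, "rx": 0, "ry": 0, "rz": 1.0}, {"dx": -75, "dy": 0, "dz": -22, "rx": 0, "ry": 0, "rz": 2.1}, {"dx": -115, "dy": -2, "dz": -22, "rx": 0, "ry": 0, "rz": 3.2}, {"dx": -155, "dy": -2, "dz": -22, "rx": 0, "ry": 0, "rz": 4.3}, {"dx": -195, "dy": -3, "dz": -22, "rx": 0, "ry": 0, "rz": 5.4}, {"dx": -233, "dy": -3, "dz": -22, "rx": 0, "ry": 0, "rz": 6.5}, {"dx": -265, "dy": -3, "dz": -22, "rx": 0, "ry": 0, "rz": 7.6}, {"dx": -290, "dy": -3, "dz": -22, "rx": 0, "ry": 0, "rz": 8.7}], "fingers": 1}}

```text
t: 6.55
eef_pos: [457.0, -246.7, 419.7]
tcp_rot: [3.136, -0.005, 0.595]
ft_force: [0.4, 1.1, 0.2]
opening: 0.997
```

Run:
```python
from look import *
go(455,-281,420,24)
```

```text
d [-20.9  27.3  -0.2] r/6 [ 0.053 -0.053  1.682] rows>= 0.8236495024778531 1.4112068195606888 t 6.55 open 0.9969590480713318
```

{"fn": "play_rows", "kwargs": {"increments": [{"dx": -10, "dy": 12, "dz": 0, "rx": 0.05, "ry": -0.05, "rz": 0.9}, {"dx": -21, "dy": 27, "dz": 0, "rx": 0.05, "ry": -0.05, "rz": 1.68}, {"dx": -21, "dy": 27, "dz": 0, "rx": 0.05, "ry": -0.05, "rz": 1.68}, {"dx": -21, "dy": 27, "dz": 0, "rx": 0.05, "ry": -0.05, "rz": 1.68}], "fingers": 1}}

```text
t: 6.88
eef_pos: [454.5, -281.3, 419.6]
tcp_rot: [-3.141, -0.0, 0.419]
ft_force: [-1.2, -0.3, -1.1]
opening: 1.002
```

Run:
```python
from look import *
w=save('wrist','w4.png'); zoom('w4.png',0,0,640,480,'w4z.png'); zoom('w4.png',280,170,80,60,'w4b.png')
```

```text
(no output)
```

View pics/w4z.png

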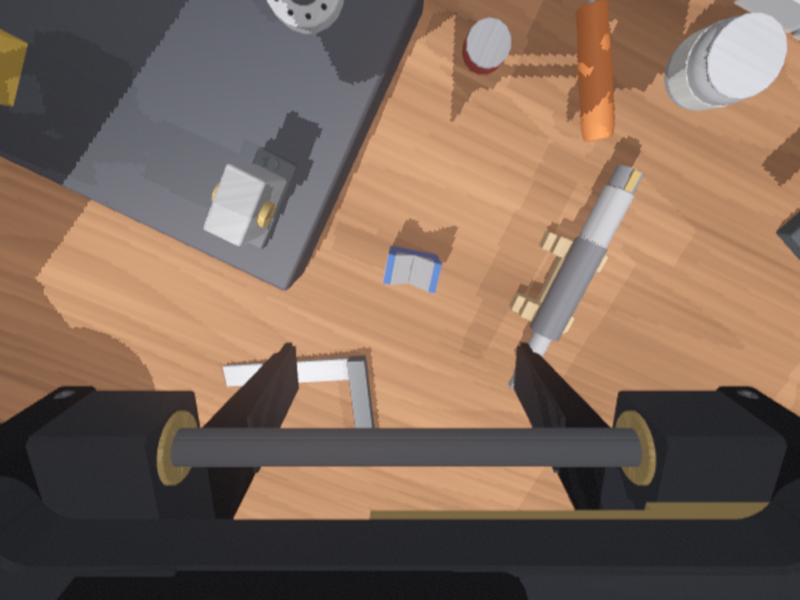

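View pics/w4b.png

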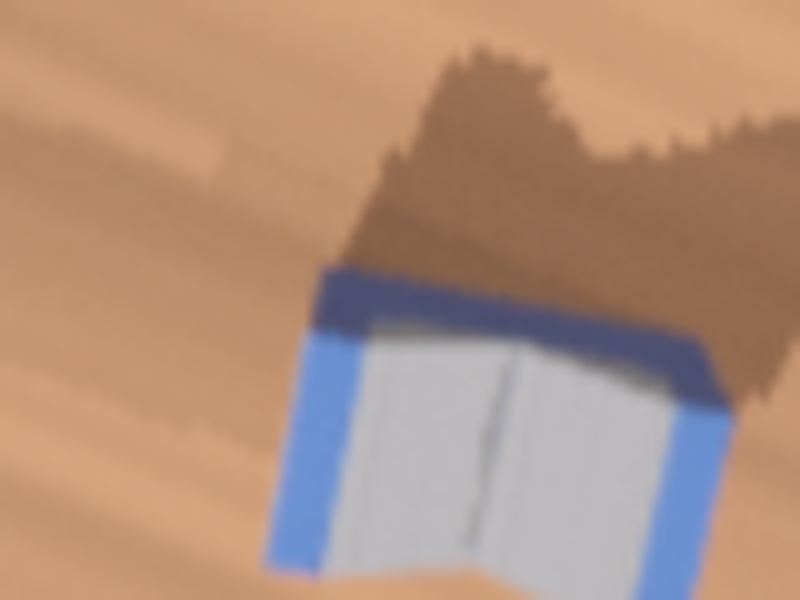

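Run:
```python
from look import *
c=load('w4.png')
A,B,D=[onz(c,280+x/10,170+y/10,44) for x,y in [(306,330),(735,410),(265,570)]]
ctr=(B+D)/2; e=B-A; f=D-A
print(A,B,D,ctr,np.linalg.norm(e),np.linalg.norm(f),np.degrees(np.arctan2(e[1],e[0])),np.degrees(np.arctan2(f[1],f[0])))
zoom('w4.png',150,120,100,75,'w4s.png'); zoom('w4.png',400,120,128,96,'w4h.png')
go(ctr[0],ctr[1],195,np.degrees(np.arctan2(-e[1],-e[0]))+90)
go(ctr[0],ctr[1],195,np.degrees(np.arctan2(-e[1],-e[0]))-90)
```

```text
[ 459.56905677 -261.54789302   44.        ] [ 470.19828761 -306.51001199   44.        ] [ 433.73411885 -267.88247041   44.        ] [ 451.96620323 -287.1962412    44.        ] 46.2014360303405 26.60020465325727 -76.69923206259078 -166.2232020590488
d [ -5.2   5.1 224.7] r/6 [ 3.00e-03 -3.00e-03 -2.82e+01] rows>= 5.391065899394403 23.631483390158714 t 6.93 open 0.9987883025537517
d [ -5.2   5.1 224.7] r/6 [-0.002 -0.002  1.8  ] rows>= 5.391065899394403 1.5081837433193395 t 6.93 open 0.9987883025537517
```

View pics/w4s.png

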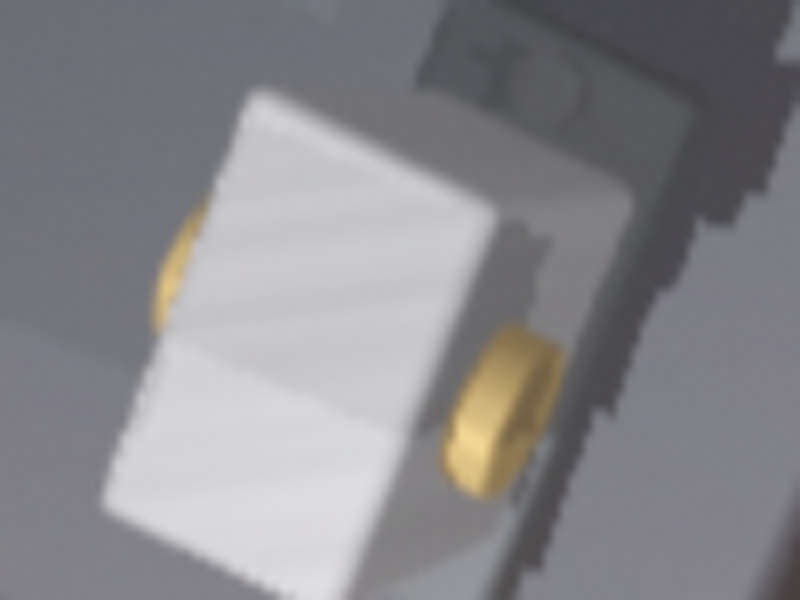

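View pics/w4h.png

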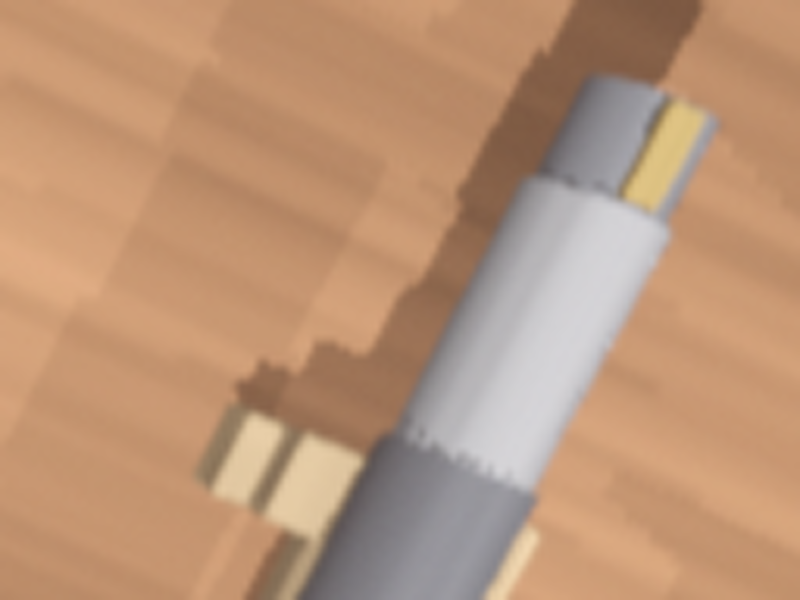

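Run:
```python
from look import *
c=load('w4.png')
P=np.array([onz(c,150+x/8,120+y/8,125) for x,y in [(253,92),(497,212),(345,602),(103,500)]])
print(P.round(1),P.mean(0)); e=(P[0]+P[1]-P[2]-P[3])/2; print(np.degrees(np.arctan2(e[1],e[0])),np.linalg.norm(e),np.linalg.norm(P[1]-P[0]))
```

```text
[[ 486.3 -146.   125. ]
 [ 485.3 -170.9  125. ]
 [ 442.7 -168.9  125. ]
 [ 442.7 -143.7  125. ]] [ 464.2732626  -157.37150403  125.        ]
-2.767793617030911 43.12364385837231 24.913306928992824
```

{"fn": "play_rows", "kwargs": {"increments": [{"dx": -2, "dy": 2, "dz": 25, "rx": 0, "ry": 0, "rz": 0.8}, {"dx": -5, "dy": 5, "dz": 65, "rx": 0, "ry": 0, "rz": 1.8}, {"dx": -5, "dy": 5, "dz": 105, "rx": 0, "ry": 0, "rz": 1.8}, {"dx": -5, "dy": 5, "dz": 145, "rx": 0, "ry": 0, "rz": 1.8}, {"dx": -5, "dy": 5, "dz": 185, "rx": 0, "ry": 0, "rz": 1.8}, {"dx": -5, "dy": 5, "dz": 212, "rx": 0, "ry": 0, "rz": 1.8}, {"dx": -5, "dy": 5, "dz": 224, "rx": 0, "ry": 0, "rz": 1.8}, {"dx": -5, "dy": 5, "dz": 224, "rx": 0, "ry": 0, "rz": 1.8}], "fingers": 1}}

```text
t: 7.6
eef_pos: [451.9, -285.7, 193.2]
tcp_rot: [-3.137, 0.003, 0.235]
ft_force: [-0.1, 0.7, 0.0]
opening: 1.002
```

{"fn": "play_rows", "kwargs": {"increments": [{"dx": 0, "dy": 0, "dz": 0, "rx": 0, "ry": 0, "rz": 0}, {"dx": 0, "dy": 0, "dz": 0, "rx": 0, "ry": 0, "rz": 0}, {"dx": 0, "dy": 0, "dz": 0, "rx": 0, "ry": 0, "rz": 0}, {"dx": 0, "dy": 0, "dz": 0, "rx": 0, "ry": 0, "rz": 0}, {"dx": 0, "dy": 0, "dz": 0, "rx": 0, "ry": 0, "rz": 0}, {"dx": 0, "dy": 0, "dz": 0, "rx": 0, "ry": 0, "rz": 0}, {"dx": 0, "dy": 0, "dz": 0, "rx": 0, "ry": 0, "rz": 0}, {"dx": 0, "dy": 0, "dz": 0, "rx": 0, "ry": 0, "rz": 0}], "fingers": 0.2}}

```text
t: 8.27
eef_pos: [452.0, -285.9, 193.5]
tcp_rot: [-3.138, 0.002, 0.235]
ft_force: [1.3, -2.0, 1.5]
opening: 0.501
```

{"fn": "play_rows", "kwargs": {"increments": [{"dx": 0, "dy": 0, "dz": 0, "rx": 0, "ry": 0, "rz": 0}, {"dx": 0, "dy": 0, "dz": 0, "rx": 0, "ry": 0, "rz": 0}, {"dx": 0, "dy": 0, "dz": 0, "rx": 0, "ry": 0, "rz": 0}, {"dx": 0, "dy": 0, "dz": 0, "rx": 0, "ry": 0, "rz": 0}], "fingers": 0.2}}

```text
t: 8.6
eef_pos: [452.0, -286.0, 193.5]
tcp_rot: [-3.138, 0.002, 0.235]
ft_force: [-0.2, -0.3, -0.3]
opening: 0.484
```

Run:
```python
from look import *
go(469.2,-91,400,86.7)
```

```text
d [  61.6 -186.3 -206. ] r/6 [-3.8000e-02 -2.0000e-03 -1.2207e+01] rows>= 6.823091086312577 10.229434765029179 t 8.6 open 0.4840083810863636
```

{"fn": "play_rows", "kwargs": {"increments": [{"dx": 0, "dy": 0, "dz": -20, "rx": 0, "ry": 0, "rz": 0}, {"dx": 0, "dy": 0, "dz": -55, "rx": 0, "ry": 0, "rz": -0.5}, {"dx": 0, "dy": 0, "dz": -95, "rx": 0, "ry": 0, "rz": -1.5}, {"dx": 0, "dy": 0, "dz": -132, "rx": 0, "ry": 0, "rz": -2.6}, {"dx": 5, "dy": -15, "dz": -168, "rx": 0, "ry": 0, "rz": -3.7}, {"dx": 12, "dy": -40, "dz": -195, "rx": 0, "ry": 0, "rz": -4.8}, {"dx": 22, "dy": -70, "dz": -206, "rx": 0, "ry": 0, "rz": -5.9}, {"dx": 34, "dy": -104, "dz": -206, "rx": 0, "ry": 0, "rz": -7}]}}

```text
t: 9.27
eef_pos: [461.1, -176.8, 402.3]
tcp_rot: [3.141, -0.001, 0.972]
ft_force: [1.0, 0.5, -4.6]
opening: 0.482
```

Run:
```python
from look import *
go(469.2,-91,400,86.7)
```

```text
d [ 75.4 -41.7   2.3] r/6 [ 5.000e-03 -8.000e-03 -5.168e+00] rows>= 2.0680641736638194 4.331069341238146 t 9.27 open 0.48152696367366077
```

{"fn": "play_rows", "kwargs": {"increments": [{"dx": 28, "dy": -15, "dz": 0, "rx": 0, "ry": 0, "rz": -1.1}, {"dx": 55, "dy": -30, "dz": 2, "rx": 0, "ry": 0, "rz": -2.2}, {"dx": 70, "dy": -38, "dz": 2, "rx": 0, "ry": 0, "rz": -3.3}, {"dx": 75.4, "dy": -41.7, "dz": 2, "rx": 0, "ry": 0, "rz": -4.4}, {"dx": 75.4, "dy": -41.7, "dz": 20, "rx": 0, "ry": 0, "rz": -5.17}, {"dx": 75.4, "dy": -41.7, "dz": 50, "rx": 0, "ry": 0, "rz": -5.17}, {"dx": 75.4, "dy": -41.7, "dz": 80, "rx": 0, "ry": 0, "rz": -5.17}, {"dx": 75.4, "dy": -41.7, "dz": 100, "rx": 0, "ry": 0, "rz": -5.17}]}}

```text
t: 9.93
eef_pos: [468.6, -90.6, 300.1]
tcp_rot: [-3.14, -0.001, 1.514]
ft_force: [-0.6, 1.2, -2.6]
opening: 0.483
```

Run:
```python
from look import *
go(469.2,-91,256,86.7)
w=save('wrist','w5.png'); zoom('w5.png',0,0,640,480,'w5z.png')
```

```text
d [-0.4  0.7 44.1] r/6 [-0.015 -0.013  0.005] rows>= 1.05858094885097 0.016740750195483635 t 9.93 open 0.48266041850082503
```

View pics/w5z.png

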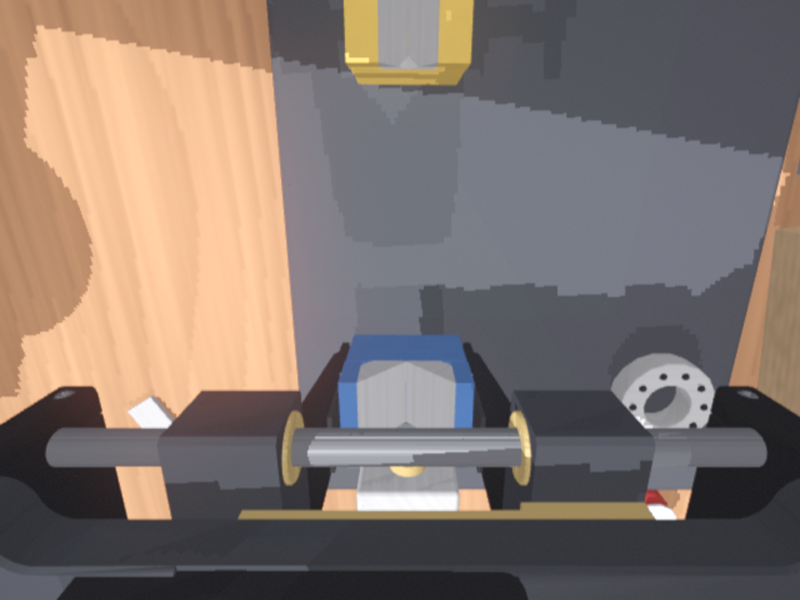

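{"fn": "play_rows", "kwargs": {"increments": [{"dx": -0.4, "dy": 0.7, "dz": 15, "rx": 0, "ry": 0, "rz": 0}, {"dx": -0.4, "dy": 0.7, "dz": 29, "rx": 0, "ry": 0, "rz": 0}, {"dx": -0.4, "dy": 0.7, "dz": 37, "rx": 0, "ry": 0, "rz": 0}, {"dx": -0.4, "dy": 0.7, "dz": 42, "rx": 0, "ry": 0, "rz": 0}, {"dx": -0.4, "dy": 0.7, "dz": 44, "rx": 0, "ry": 0, "rz": 0}, {"dx": -0.4, "dy": 0.7, "dz": 45.5, "rx": 0, "ry": 0, "rz": 0}, {"dx": -0.4, "dy": 0.7, "dz": 47, "rx": 0, "ry": 0, "rz": 0}, {"dx": -0.4, "dy": 0.7, "dz": 47, "rx": 0, "ry": 0, "rz": 0}]}}

```text
t: 10.65
eef_pos: [468.3, -90.8, 253.1]
tcp_rot: [-3.137, -0.002, 1.514]
ft_force: [-10.2, 1.9, 28.6]
opening: 0.481
```

{"fn": "play_rows", "kwargs": {"increments": [{"dx": 0, "dy": 0, "dz": -0.5, "rx": 0, "ry": 0, "rz": 0}, {"dx": 0, "dy": 0, "dz": -0.5, "rx": 0, "ry": 0, "rz": 0}, {"dx": 0, "dy": 0, "dz": -0.5, "rx": 0, "ry": 0, "rz": 0}, {"dx": 0, "dy": 0, "dz": -5, "rx": 0, "ry": 0, "rz": 0}, {"dx": 0, "dy": 0, "dz": -30, "rx": 0, "ry": 0, "rz": 0}, {"dx": 0, "dy": 0, "dz": -65, "rx": 0, "ry": 0, "rz": 0}, {"dx": 0, "dy": 0, "dz": -105, "rx": 0, "ry": 0, "rz": 0}, {"dx": 0, "dy": 0, "dz": -145, "rx": 0, "ry": 0, "rz": 0}], "fingers": 1}}

```text
t: 11.32
eef_pos: [468.7, -91.0, 399.9]
tcp_rot: [-3.136, -0.002, 1.513]
ft_force: [1.3, -1.0, -1.3]
opening: 0.97
```

{"fn": "play_rows", "kwargs": {"increments": [{"dx": 35, "dy": 0, "dz": -30, "rx": 0, "ry": 0, "rz": 0}, {"dx": 70, "dy": 0, "dz": -45, "rx": 0, "ry": 0, "rz": 0}, {"dx": 70, "dy": 0, "dz": -45, "rx": 0, "ry": 0, "rz": 0}], "fingers": 1}}

```text
t: 11.57
eef_pos: [472.6, -17.7, 449.2]
tcp_rot: [3.141, -0.003, 1.515]
ft_force: [0.2, -0.6, -0.1]
opening: 1.001
```

Run:
```python
from look import *
w=save('wrist','w6.png'); zoom('w6.png',0,0,640,480,'w6z.png');zoom('w6.png',240,160,160,120,'w6b.png')
go(494,-416,420,182.6)
```

```text
d [-395.3   42.9   26.4] r/6 [ 7.000e-03 -2.600e-02 -1.595e+01] rows>= 9.556557894614102 13.365752025319345 t 11.62 open 1.002123550737108
```

View pics/w6z.png

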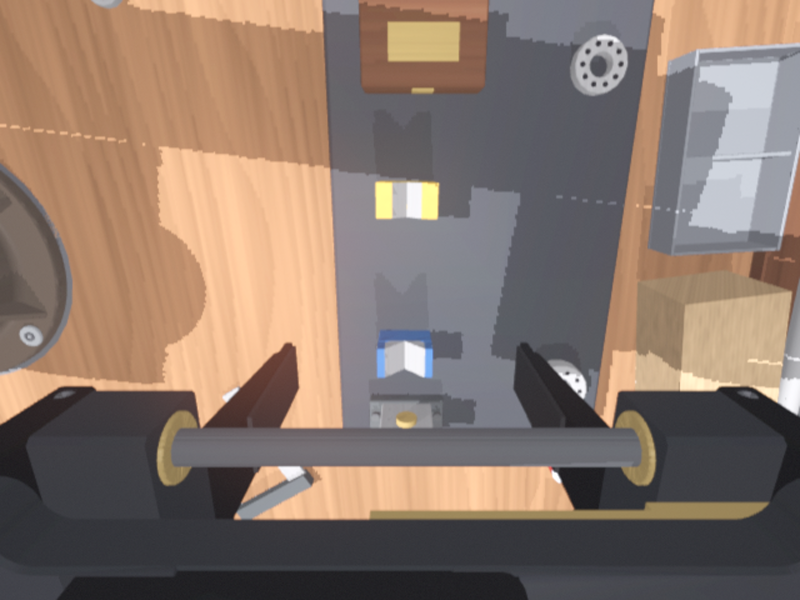

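View pics/w6b.png

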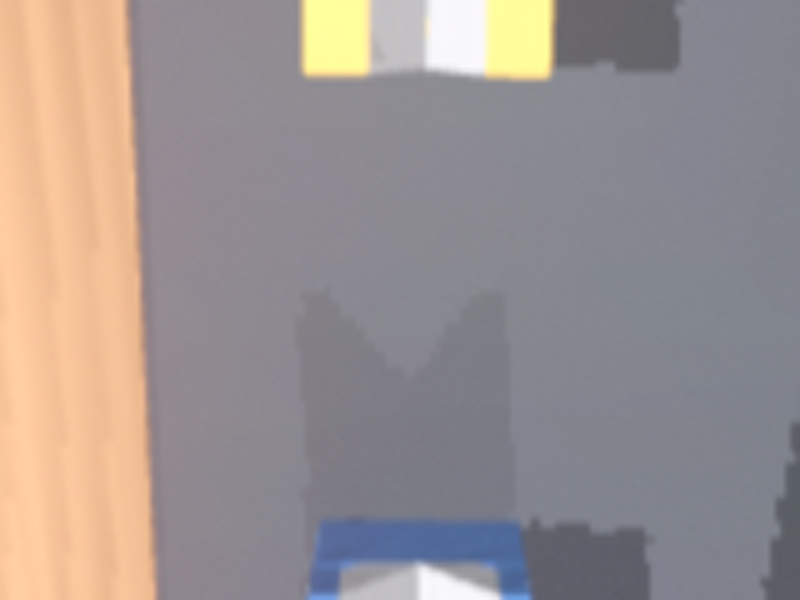

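Run:
```python
from look import *
c=load('w6.png')
zoom('w6.png',280,130,100,75,'q1.png');zoom('w6.png',280,255,112,84,'q2.png')
```

```text
(no output)
```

View pics/q1.png

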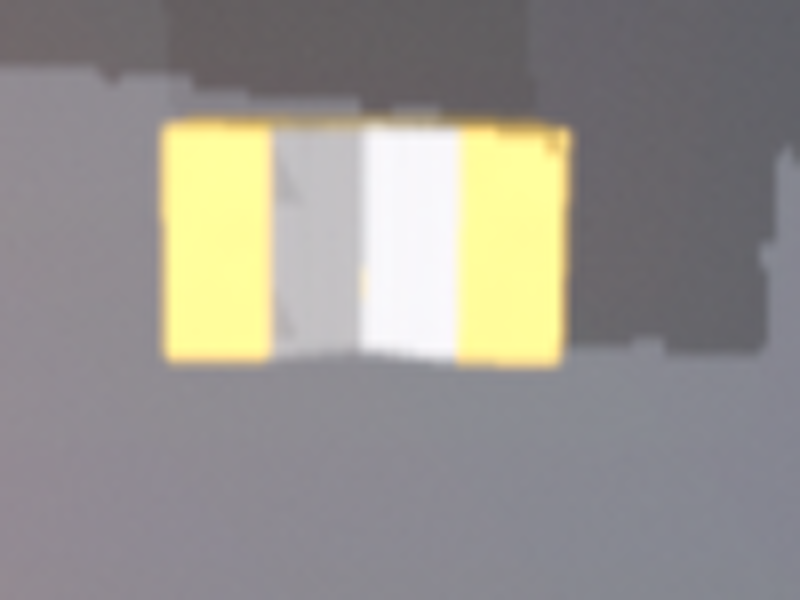

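View pics/q2.png

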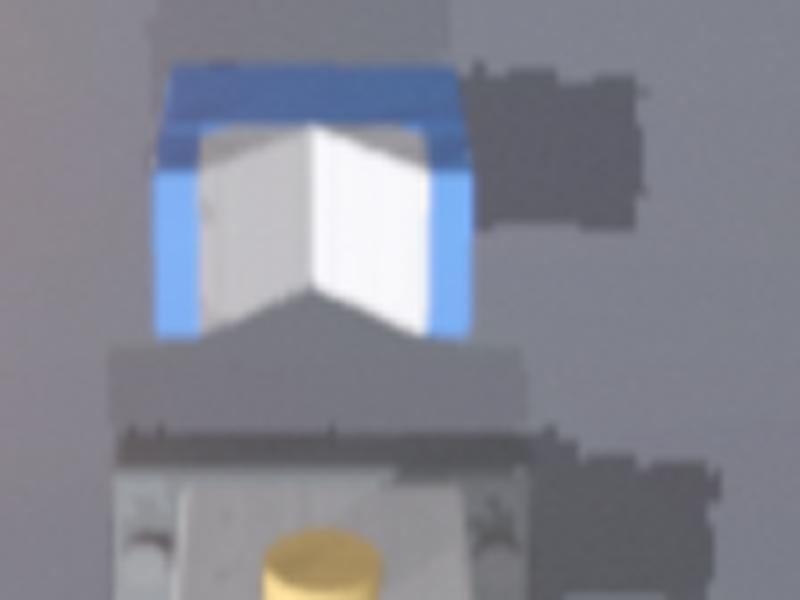

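Run:
```python
from look import *
c=load('w6.png')
Y=np.array([onz(c,280+x/8,130+y/8,104) for x,y in [(163,125),(568,129),(562,364),(165,359)]])
k=800/112
B=np.array([onz(c,280+x/k,255+y/k,104) for x,y in [(154,168),(473,170),(471,338),(156,338)]])
for P in (Y,B): 
  e=(P[1]+P[2]-P[0]-P[3])/2; print(P.mean(0).round(1),np.linalg.norm(e),np.degrees(np.arctan2(e[1],e[0])))
d=Y.mean(0)-B.mean(0);print(np.linalg.norm(d),np.degrees(np.arctan2(d[1],d[0])))
F=np.array([onz(c,280+x/k,255+y/k,74) for x,y in [(115,468),(528,470)]]);print('foot',F,F.mean(0), 'stop',F.mean(0)[:2]-15*np.array([.0558,.9984]))
print('button face top edge',onz(c,280+322/k,255+532/k,114))
```

```text
[475.8  43.1 104. ] 46.568050943688334 -3.8076263963020587
[466.8 -88.9 104. ] 46.22112375396565 -3.361992254360182
132.25033181416885 86.11280688651412
foot [[ 431.33298263 -139.65713044   74.        ]
 [ 498.87432643 -143.76283196   74.        ]] [ 465.10365453 -141.7099812    74.        ] stop [ 464.26665453 -156.6859812 ]
button face top edge [ 465.85829868 -128.72755249  114.        ]
```

{"fn": "play_rows", "kwargs": {"increments": [{"dx": -25, "dy": 2, "dz": 0, "rx": 0, "ry": 0, "rz": -1.1}, {"dx": -55, "dy": 5, "dz": 5, "rx": 0, "ry": 0, "rz": -2.2}, {"dx": -85, "dy": 9, "dz": 10, "rx": 0, "ry": 0, "rz": -3.3}, {"dx": -115, "dy": 12, "dz": 15, "rx": 0, "ry": 0, "rz": -4.4}, {"dx": -145, "dy": 15, "dz": 20, "rx": 0, "ry": 0, "rz": -5.5}, {"dx": -175, "dy": 19, "dz": 25, "rx": 0, "ry": 0, "rz": -6.6}, {"dx": -205, "dy": 22, "dz": 26, "rx": 0, "ry": 0, "rz": -7.7}, {"dx": -235, "dy": 25, "dz": 26, "rx": 0, "ry": 0, "rz": -8.8}], "fingers": 1}}

```text
t: 12.28
eef_pos: [484.2, -257.4, 419.4]
tcp_rot: [3.141, -0.005, 2.443]
ft_force: [0.5, -1.0, 0.3]
opening: 0.999
```

Run:
```python
from look import *
go(494,-416,420,182.6)
```

```text
d [-109.5 -115.2   -1.2] r/6 [ 0.022 -0.042 -7.101] rows>= 3.8115996515180925 5.950584229526379 t 12.28 open 0.9988548226567545
```

{"fn": "play_rows", "kwargs": {"increments": [{"dx": -25, "dy": -26, "dz": 0, "rx": 0, "ry": 0, "rz": -1.1}, {"dx": -50, "dy": -53, "dz": 0, "rx": 0, "ry": 0, "rz": -2.2}, {"dx": -75, "dy": -79, "dz": 0, "rx": 0, "ry": 0, "rz": -3.3}, {"dx": -95, "dy": -100, "dz": 0, "rx": 0, "ry": 0, "rz": -4.4}, {"dx": -106, "dy": -112, "dz": 0, "rx": 0, "ry": -0.04, "rz": -5.5}, {"dx": -109, "dy": -115, "dz": 0, "rx": 0, "ry": -0.04, "rz": -6.6}, {"dx": -109, "dy": -115, "dz": 0, "rx": 0, "ry": -0.04, "rz": -7.1}, {"dx": -109, "dy": -115, "dz": 0, "rx": 0, "ry": -0.04, "rz": -7.1}], "fingers": 1}}

```text
t: 12.95
eef_pos: [493.0, -416.9, 417.4]
tcp_rot: [3.138, -0.001, -3.095]
ft_force: [0.1, 0.6, 0.1]
opening: 1.0
```

Run:
```python
from look import *
w=save('wrist','w7.png'); zoom('w7.png',160,60,400,300,'w7z.png')
go(494,-416,420,182.6)
```

```text
d [-0.8  0.4 -2.3] r/6 [ 0.032 -0.007 -0.021] rows>= 0.05940650707218784 0.03282431678099376 t 13.0 open 1.0042986389105724
```

View pics/w7z.png

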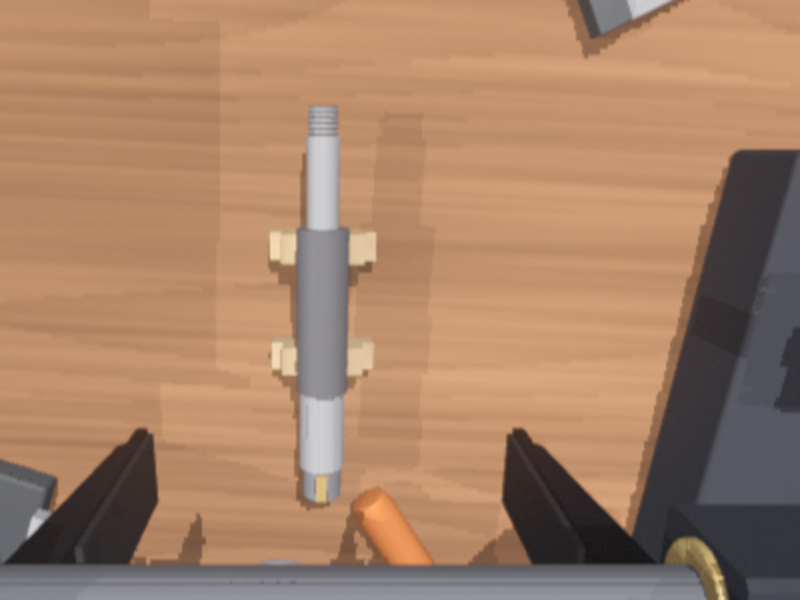

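Run:
```python
from look import *
c=load('w7.png')
for z in (35,49):
  P=np.array([onz(c,160+x/2,60+y/2,z) for x,y in [(322.7,228),(322.2,397),(323,105),(321,501)]]);print(P.round(1)); e=P[1]-P[0]
  print(P[:2].mean(0),np.linalg.norm(e),np.degrees(np.arctan2(e[1],e[0])))
e=P[3]-P[2];a=np.degrees(np.arctan2(e[1],e[0]));print(a)
```

```text
[[ 448.4 -420.2   35. ]
 [ 542.5 -416.4   35. ]
 [ 388.  -422.7   35. ]
 [ 607.9 -414.3   35. ]]
[ 495.42960061 -418.32882643   35.        ] 94.12847107988087 2.3214853138123583
[[ 446.9 -420.2   49. ]
 [ 537.3 -416.6   49. ]
 [ 388.8 -422.6   49. ]
 [ 600.2 -414.5   49. ]]
[ 492.07399062 -418.40882557   49.        ] 90.49518877316777 2.3214853138123264
2.192367071205207
```

Run:
```python
from look import *
go(499.1,-418.1,207,182.25)
```

```text
d [ -6.   -2.7 210.7] r/6 [ 0.032 -0.007  0.038] rows>= 5.054547432887419 0.04204745202548241 t 13.0 open 1.0042986389105724
```

{"fn": "play_rows", "kwargs": {"increments": [{"dx": -3, "dy": -1.5, "dz": 25, "rx": 0.03, "ry": 0, "rz": 0.04}, {"dx": -6, "dy": -2.7, "dz": 65, "rx": 0.03, "ry": 0, "rz": 0.04}, {"dx": -6, "dy": -2.7, "dz": 105, "rx": 0.03, "ry": 0, "rz": 0.04}, {"dx": -6, "dy": -2.7, "dz": 145, "rx": 0.03, "ry": 0, "rz": 0.04}, {"dx": -6, "dy": -2.7, "dz": 178, "rx": 0.03, "ry": 0, "rz": 0.04}, {"dx": -6, "dy": -2.7, "dz": 200, "rx": 0.03, "ry": 0, "rz": 0.04}, {"dx": -6, "dy": -2.7, "dz": 211, "rx": 0.03, "ry": 0, "rz": 0.04}, {"dx": -6, "dy": -2.7, "dz": 211, "rx": 0.03, "ry": 0, "rz": 0.04}], "fingers": 1}}

```text
t: 13.67
eef_pos: [498.7, -417.9, 204.2]
tcp_rot: [3.138, -0.004, -3.104]
ft_force: [-1.0, 0.3, -0.3]
opening: 1.003
```

Run:
```python
from look import *
go(499.1,-418.1,207,182.25)
w=save('wrist','w8.png')
```

```text
d [-0.4 -0.2 -2.8] r/6 [ 0.033 -0.035 -0.016] rows>= 0.06904704629913778 0.04225734402547981 t 13.67 open 1.0029417151415838
```

View pics/w8.png

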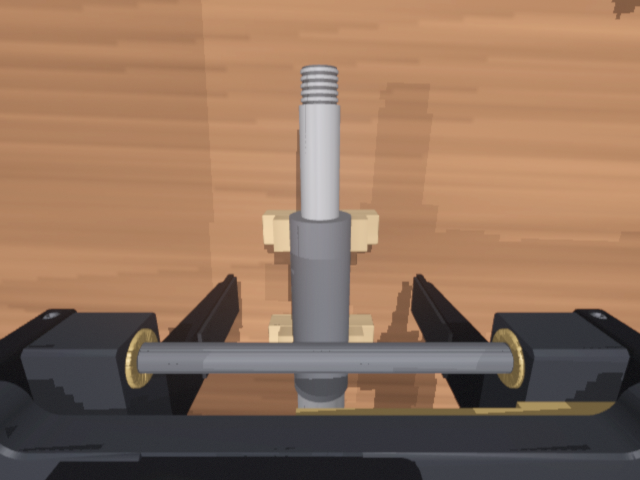

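Run:
```python
from look import *
c=load('w8.png')
for z in (10,20,30,40):
  print(z,[onz(c,270,v,z).round(1)[0] for v in (215,237,250,262,316,325,342)])
print(proj(c,[[498.7,-418,33]]))
print([onz(c,320,v,49)[:2] for v in (213,)])
```

```text
10 [np.float64(454.9), np.float64(466.9), np.float64(474.2), np.float64(481.1), np.float64(514.0), np.float64(519.9), np.float64(531.1)]
20 [np.float64(452.6), np.float64(463.9), np.float64(470.8), np.float64(477.3), np.float64(508.3), np.float64(513.8), np.float64(524.4)]
30 [np.float64(450.2), np.float64(460.8), np.float64(467.3), np.float64(473.4), np.float64(502.6), np.float64(507.8), np.float64(517.7)]
40 [np.float64(447.9), np.float64(457.8), np.float64(463.9), np.float64(469.6), np.float64(496.9), np.float64(501.7), np.float64(511.0)]
[[322.19696998 313.7012667 ]]
[array([ 444.22789698, -420.78397216])]
```

{"fn": "play_rows", "kwargs": {"increments": [{"dx": 4.7, "dy": 0, "dz": -2, "rx": 0, "ry": 0, "rz": 0}, {"dx": 4.7, "dy": 0, "dz": -2, "rx": 0, "ry": 0, "rz": 0}, {"dx": 4.7, "dy": 0, "dz": -2, "rx": 0, "ry": 0, "rz": 0}, {"dx": 4.7, "dy": 0, "dz": -2, "rx": 0, "ry": 0, "rz": 0}, {"dx": 4.7, "dy": 0, "dz": -2, "rx": 0, "ry": 0, "rz": 0}, {"dx": 4.7, "dy": 0, "dz": -2, "rx": 0, "ry": 0, "rz": 0}, {"dx": 4.7, "dy": 0, "dz": -2, "rx": 0, "ry": 0, "rz": 0}, {"dx": 4.7, "dy": 0, "dz": -2, "rx": 0, "ry": 0, "rz": 0}], "fingers": 0.1}}

```text
t: 14.38
eef_pos: [494.4, -418.4, 208.2]
tcp_rot: [3.14, -0.002, -3.104]
ft_force: [0.3, 0.2, 0.3]
opening: 0.499
```

{"fn": "play_rows", "kwargs": {"increments": [{"dx": 0, "dy": 0, "dz": 0, "rx": 0, "ry": 0, "rz": 0}, {"dx": 0, "dy": 0, "dz": 0, "rx": 0, "ry": 0, "rz": 0}, {"dx": 0, "dy": 0, "dz": 0, "rx": 0, "ry": 0, "rz": 0}, {"dx": 0, "dy": 0, "dz": 0, "rx": 0, "ry": 0, "rz": 0}, {"dx": 0, "dy": 0, "dz": 0, "rx": 0, "ry": 0, "rz": 0}, {"dx": 0, "dy": 0, "dz": 0, "rx": 0, "ry": 0, "rz": 0}], "fingers": 0.1}}

```text
t: 14.88
eef_pos: [494.5, -419.1, 208.4]
tcp_rot: [-3.141, -0.001, -3.104]
ft_force: [1.0, -5.7, -0.8]
opening: 0.288
```

{"fn": "play_rows", "kwargs": {"increments": [{"dx": 0, "dy": 0, "dz": -6, "rx": 0, "ry": 0, "rz": 0}, {"dx": 0, "dy": 0, "dz": -18, "rx": 0, "ry": 0, "rz": 0}, {"dx": 0, "dy": 0, "dz": -36, "rx": 0, "ry": 0, "rz": 0}, {"dx": 0, "dy": 0, "dz": -60, "rx": 0, "ry": 0, "rz": 0}, {"dx": 0, "dy": 0, "dz": -90, "rx": 0, "ry": 0, "rz": 0}, {"dx": 0, "dy": 0, "dz": -120, "rx": 0, "ry": 0, "rz": 0}, {"dx": 0, "dy": 0, "dz": -145, "rx": 0, "ry": 0, "rz": 0}, {"dx": 0, "dy": 0, "dz": -160, "rx": 0, "ry": 0, "rz": 0}], "fingers": 0.1}}

```text
t: 15.55
eef_pos: [494.5, -418.6, 372.0]
tcp_rot: [-3.139, 0.001, -3.104]
ft_force: [0.6, -0.4, -6.7]
opening: 0.29
```

Run:
```python
from look import *
go(473,-27,400,86.5)
w=save('wrist','w9.png');save('scene','s9.png');save('side','d9.png')
zoom('d9.png',400,230,200,150,'d9z.png')
```

```text
d [  6.5 392.1 -28.9] r/6 [-9.0000e-03  2.6000e-02  1.5947e+01] rows>= 9.428654973865727 13.36344193217891 t 15.55 open 0.28981669822118566
```

View pics/w9.png

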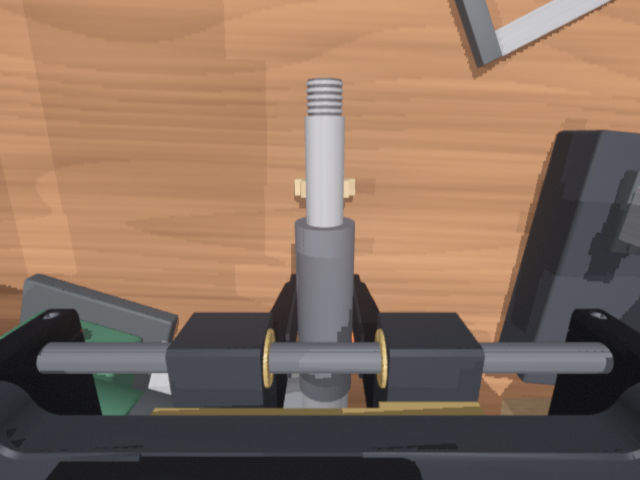

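View pics/d9z.png

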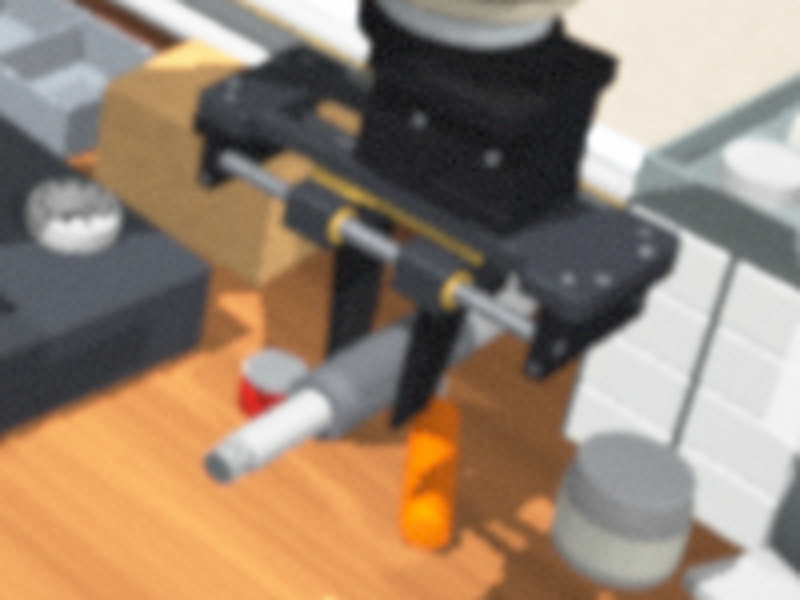

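Run:
```python
from look import *
a=load('w8.png');b=load('w9.png')
for u,v,z in [(320,66,42),(320,213,49)]:
  P=onz(a,u,v,z); print(P,proj(b,P+[0,0,163.6]), proj(b,P+[0,0,163.6+6]))
# side view: axis points lower-left thread end, vs key end
c=load('d9.png')
# measure heights assuming axis line y=-418.5+...: intersect ray with vertical plane containing shaft axis
def onplane(c,u,v,p0,ang):
  n=np.array([-np.sin(ang),np.cos(ang),0]); o,d=ray(c,u,v); return o+d*(n@(np.array(p0)-o))/(n@d)
for u,v in [(222,463),(322,402)]: print(onplane(c,400+u/4,230+v/4,[492,-418.5,0],np.radians(2.25)))
```

```text
[ 389.1207863  -422.69263373   42.        ] [[324.13228575  77.72934126]] [[324.08999118  75.23967402]]
[ 444.22789698 -420.78397216   49.        ] [[323.69790564 219.12691906]] [[323.64046842 222.69338113]]
[ 396.4925153  -422.25249929  197.11147992]
[ 458.25730096 -419.82575426  196.87174063]
```

{"fn": "play_rows", "kwargs": {"increments": [{"dx": 0, "dy": 10, "dz": -10, "rx": 0, "ry": 0, "rz": 0.5}, {"dx": 0, "dy": 30, "dz": -20, "rx": 0, "ry": 0, "rz": 1.4}, {"dx": 1, "dy": 55, "dz": -28, "rx": 0, "ry": 0, "rz": 2.4}, {"dx": 1, "dy": 85, "dz": -28, "rx": 0, "ry": 0, "rz": 3.4}, {"dx": 2, "dy": 115, "dz": -28, "rx": 0, "ry": 0, "rz": 4.5}, {"dx": 2, "dy": 145, "dz": -28, "rx": 0, "ry": 0, "rz": 5.6}, {"dx": 3, "dy": 175, "dz": -28, "rx": 0, "ry": 0, "rz": 6.7}, {"dx": 3, "dy": 205, "dz": -28, "rx": 0, "ry": 0, "rz": 7.8}], "fingers": 0.1}}

```text
t: 16.37
eef_pos: [482.9, -212.2, 395.5]
tcp_rot: [-3.14, -0.002, 2.357]
ft_force: [0.5, -0.3, -7.4]
opening: 0.291
```

Run:
```python
from look import *
go(472.5,-25,400,86.5)
```

```text
d [139.6 125.1  -4.4] r/6 [-0.023 -0.013  8.089] rows>= 4.497577131269124 6.778920355482379 t 16.37 open 0.2905626074269074
```

{"fn": "play_rows", "kwargs": {"increments": [{"dx": 20, "dy": 18, "dz": -4, "rx": 0, "ry": 0, "rz": 1.1}, {"dx": 45, "dy": 40, "dz": -4, "rx": 0, "ry": 0, "rz": 2.2}, {"dx": 70, "dy": 62, "dz": -4, "rx": 0, "ry": 0, "rz": 3.3}, {"dx": 95, "dy": 85, "dz": -4, "rx": 0, "ry": 0, "rz": 4.4}, {"dx": 115, "dy": 104, "dz": -4, "rx": 0, "ry": 0, "rz": 5.5}, {"dx": 130, "dy": 117, "dz": -4, "rx": 0, "ry": 0, "rz": 6.6}, {"dx": 138, "dy": 124, "dz": -4, "rx": 0, "ry": 0, "rz": 7.5}, {"dx": 139.6, "dy": 125, "dz": -4, "rx": 0, "ry": 0, "rz": 8.09}], "fingers": 0.1}}

```text
t: 17.03
eef_pos: [471.8, -23.2, 398.2]
tcp_rot: [-3.136, -0.001, 1.506]
ft_force: [-0.2, -0.1, -7.0]
opening: 0.288
```

{"fn": "play_rows", "kwargs": {"increments": [{"dx": 0, "dy": 0, "dz": 0, "rx": 0, "ry": 0, "rz": 0}, {"dx": 0, "dy": 0, "dz": 0, "rx": 0, "ry": 0, "rz": 0}], "fingers": 0.1}}

```text
t: 17.2
eef_pos: [471.4, -22.8, 397.1]
tcp_rot: [-3.133, -0.002, 1.509]
ft_force: [-1.0, -0.7, -7.7]
opening: 0.293
```

Run:
```python
from look import *
go(472.5,-25,400,86.5)
w=save('wrist','w10.png');save('scene','s10.png');save('side','d10.png')
zoom('d10.png',260,150,200,150,'d10z.png');zoom('s10.png',210,120,200,150,'s10z.png')
```

```text
d [-2.1  1.2 -2.9] r/6 [-0.081 -0.015 -0.01 ] rows>= 0.09131713901022018 0.06955511478895998 t 17.2 open 0.2925717113921563
```

View pics/w10.png

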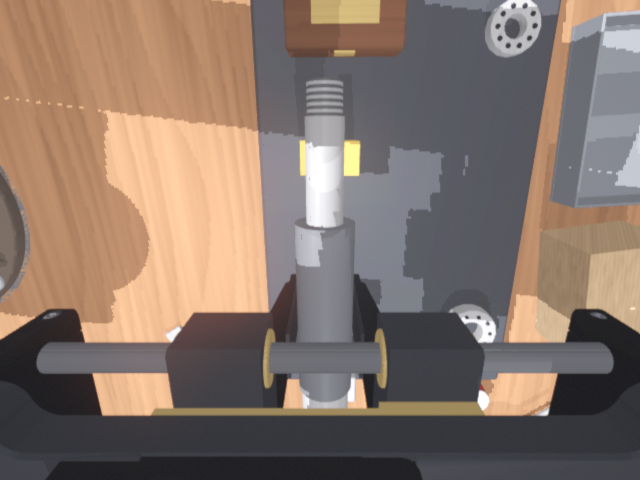

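View pics/s10z.png

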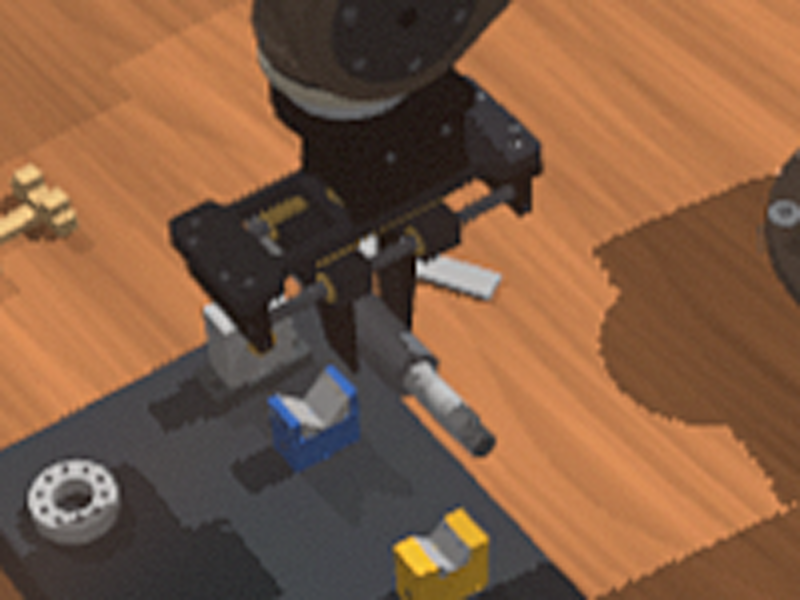

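View pics/d10z.png

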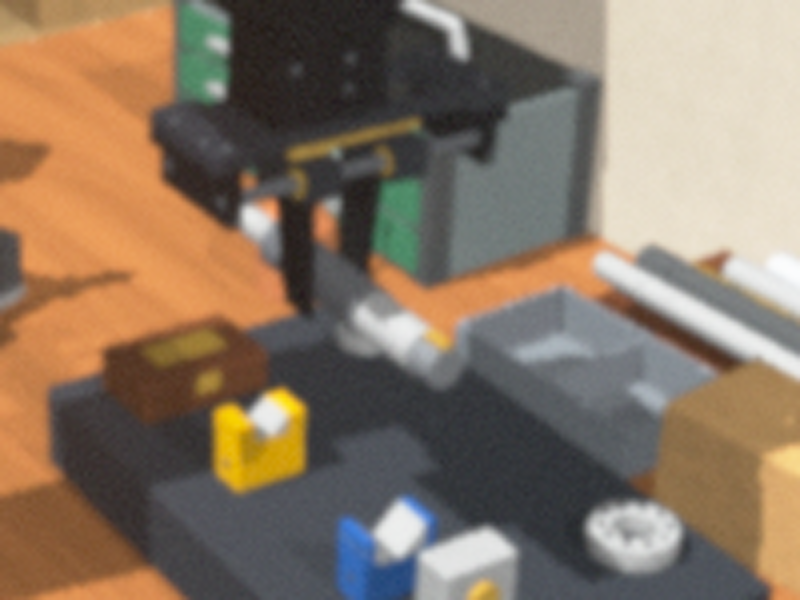

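{"fn": "play_rows", "kwargs": {"increments": [{"dx": -1, "dy": 0.6, "dz": 10, "rx": -0.04, "ry": 0, "rz": 0}, {"dx": -2.1, "dy": 1.2, "dz": 30, "rx": -0.08, "ry": 0, "rz": 0}, {"dx": -2.1, "dy": 1.2, "dz": 55, "rx": -0.08, "ry": 0, "rz": 0}, {"dx": -2.1, "dy": 1.2, "dz": 77, "rx": -0.08, "ry": 0, "rz": 0}, {"dx": -2.1, "dy": 1.2, "dz": 93, "rx": -0.08, "ry": 0, "rz": 0}, {"dx": -2.1, "dy": 1.2, "dz": 102, "rx": -0.08, "ry": 0, "rz": 0}, {"dx": -2.1, "dy": 1.2, "dz": 107, "rx": -0.08, "ry": 0, "rz": 0}, {"dx": -2.1, "dy": 1.2, "dz": 108, "rx": -0.08, "ry": 0, "rz": 0}], "fingers": 0.1}}

```text
t: 18.02
eef_pos: [472.3, -25.8, 289.3]
tcp_rot: [3.141, -0.001, 1.508]
ft_force: [-1.2, -0.2, -7.4]
opening: 0.289
```

Run:
```python
from look import *
go(472.5,-25,278.4,86.5)
save('scene','s11.png');save('side','d11.png');w=save('wrist','w11.png')
zoom('d11.png',300,210,160,120,'d11z.png');zoom('s11.png',230,170,120,90,'s11z.png')
```

```text
d [ 0.8  0.2 10.9] r/6 [ 0.009 -0.013 -0.021] rows>= 0.2623067621917938 0.021659381599219586 t 18.02 open 0.28856687345160376
```

View pics/s11z.png

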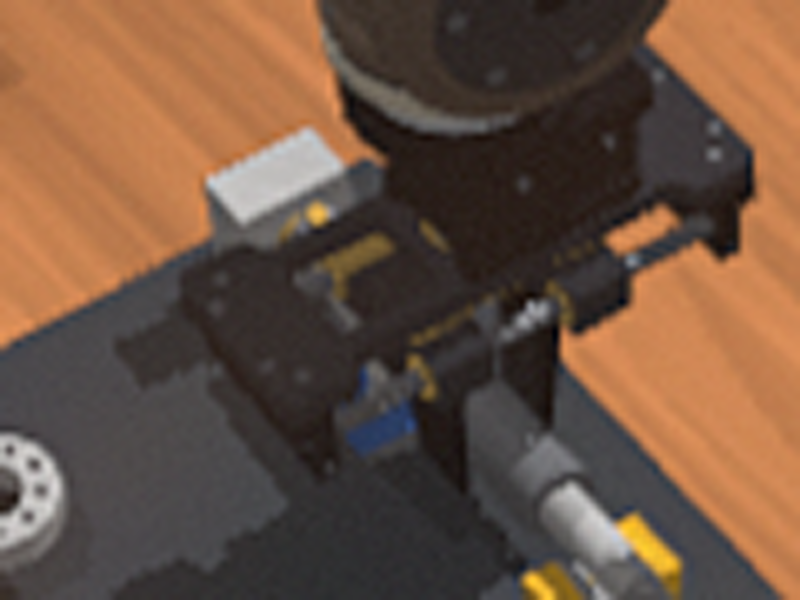

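View pics/d11z.png

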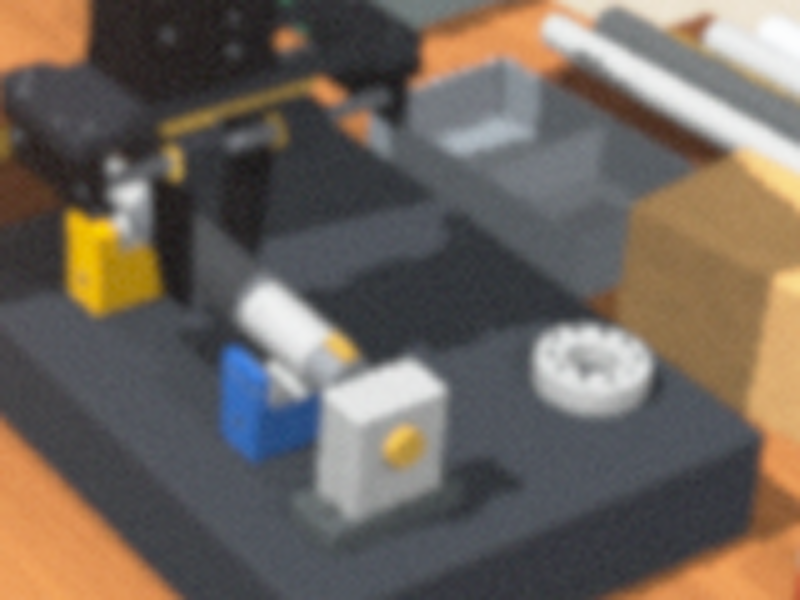

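View pics/w11.png

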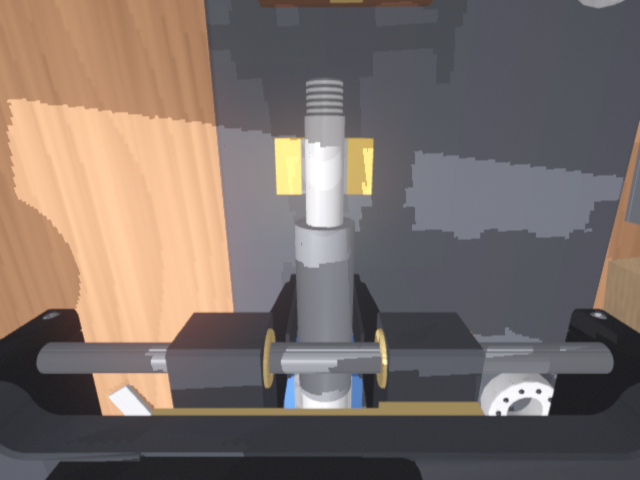

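{"fn": "play_rows", "kwargs": {"increments": [{"dx": 0.8, "dy": 0, "dz": 2, "rx": 0, "ry": 0, "rz": 0}, {"dx": 0.8, "dy": 0, "dz": 4, "rx": 0, "ry": 0, "rz": 0}, {"dx": 0.8, "dy": 0, "dz": 6, "rx": 0, "ry": 0, "rz": 0}, {"dx": 0.8, "dy": 0, "dz": 7.5, "rx": 0, "ry": 0, "rz": 0}, {"dx": 0.8, "dy": 0, "dz": 8.5, "rx": 0, "ry": 0, "rz": 0}, {"dx": 0.8, "dy": 0, "dz": 8.5, "rx": 0, "ry": 0, "rz": 0}, {"dx": 0.8, "dy": 0, "dz": 8.5, "rx": 0, "ry": 0, "rz": 0}], "fingers": 0.1}}

```text
t: 18.75
eef_pos: [472.4, -24.8, 281.9]
tcp_rot: [3.139, -0.001, 1.508]
ft_force: [0.6, 0.6, -8.0]
opening: 0.285
```

{"fn": "play_rows", "kwargs": {"increments": [{"dx": 0, "dy": 0, "dz": 0.3, "rx": 0, "ry": 0, "rz": 0}, {"dx": 0, "dy": 0, "dz": 0.6, "rx": 0, "ry": 0, "rz": 0}, {"dx": 0, "dy": 0, "dz": 0.9, "rx": 0, "ry": 0, "rz": 0}, {"dx": 0, "dy": 0, "dz": 0.9, "rx": 0, "ry": 0, "rz": 0}], "fingers": 0.1}}

```text
t: 19.08
eef_pos: [472.4, -24.8, 281.0]
tcp_rot: [3.139, -0.001, 1.508]
ft_force: [-1.2, -0.5, -6.8]
opening: 0.286
```

{"fn": "play_rows", "kwargs": {"increments": [{"dx": 0, "dy": 0, "dz": 0.3, "rx": 0, "ry": 0, "rz": 0}, {"dx": 0, "dy": 0, "dz": 0.6, "rx": 0, "ry": 0, "rz": 0}, {"dx": 0, "dy": 0, "dz": 0.9, "rx": 0, "ry": 0, "rz": 0}, {"dx": 0, "dy": 0, "dz": 1.2, "rx": 0, "ry": 0, "rz": 0}, {"dx": 0, "dy": 0, "dz": 1.2, "rx": 0, "ry": 0, "rz": 0}], "fingers": 0.1}}

```text
t: 19.5
eef_pos: [472.4, -24.8, 279.9]
tcp_rot: [3.139, -0.001, 1.508]
ft_force: [-1.2, 1.9, -3.1]
opening: 0.289
```

{"fn": "play_rows", "kwargs": {"increments": [{"dx": 0, "dy": 0, "dz": 0.2, "rx": 0, "ry": 0, "rz": 0}, {"dx": 0, "dy": 0, "dz": 0.4, "rx": 0, "ry": 0, "rz": 0}, {"dx": 0, "dy": 0, "dz": 0.6, "rx": 0, "ry": 0, "rz": 0}, {"dx": 0, "dy": 0, "dz": 0.6, "rx": 0, "ry": 0, "rz": 0}], "fingers": 0.1}}

```text
t: 19.83
eef_pos: [472.4, -24.7, 279.7]
tcp_rot: [3.138, -0.001, 1.508]
ft_force: [-3.9, 1.7, 5.1]
opening: 0.286
```

{"fn": "play_rows", "kwargs": {"increments": [{"dx": 0, "dy": 0, "dz": 0.2, "rx": 0, "ry": 0, "rz": 0}, {"dx": 0, "dy": 0, "dz": 0.3, "rx": 0, "ry": 0, "rz": 0}], "fingers": 0.1}}

```text
t: 20.0
eef_pos: [472.3, -24.7, 279.7]
tcp_rot: [3.138, -0.001, 1.508]
ft_force: [-3.5, 1.1, 6.7]
opening: 0.288
```

{"fn": "play_rows", "kwargs": {"increments": [{"dx": 0, "dy": 0, "dz": 0, "rx": 0, "ry": 0, "rz": 0}, {"dx": 0, "dy": 0, "dz": 0, "rx": 0, "ry": 0, "rz": 0}, {"dx": 0, "dy": 0, "dz": 0, "rx": 0, "ry": 0, "rz": 0}, {"dx": 0, "dy": 0, "dz": 0, "rx": 0, "ry": 0, "rz": 0}, {"dx": 0, "dy": 0, "dz": 0, "rx": 0, "ry": 0, "rz": 0}], "fingers": 0.6}}

```text
t: 20.42
eef_pos: [472.5, -24.8, 279.7]
tcp_rot: [3.138, -0.001, 1.508]
ft_force: [-0.3, -0.1, 0.1]
opening: 0.565
```

{"fn": "play_rows", "kwargs": {"increments": [{"dx": 0, "dy": 0, "dz": -10, "rx": 0, "ry": 0, "rz": 0}, {"dx": 0, "dy": 0, "dz": -35, "rx": 0, "ry": 0, "rz": 0}, {"dx": 0, "dy": 0, "dz": -70, "rx": 0, "ry": 0, "rz": 0}, {"dx": 0, "dy": 0, "dz": -110, "rx": 0, "ry": 0, "rz": 0}, {"dx": 15, "dy": 0, "dz": -145, "rx": 0, "ry": 0, "rz": 0}, {"dx": 45, "dy": 0, "dz": -165, "rx": 0, "ry": 0, "rz": 0}, {"dx": 80, "dy": 0, "dz": -170, "rx": 0, "ry": 0, "rz": 0}, {"dx": 80, "dy": 0, "dz": -170, "rx": 0, "ry": 0, "rz": 0}], "fingers": 1}}

```text
t: 21.08
eef_pos: [476.6, 58.5, 451.8]
tcp_rot: [3.134, -0.002, 1.51]
ft_force: [-0.5, 0.3, -0.6]
opening: 0.995
```

Run:
```python
from look import *
w=save('wrist','w12.png');zoom('w12.png',160,60,400,300,'w12z.png')
go(455,400,460,107.6)
```

```text
d [341.2 -42.   -9.2] r/6 [ 5.900e-02 -1.000e-03 -3.504e+00] rows>= 8.246209140252516 2.9370328127852856 t 21.13 open 0.9964219829292563
```

View pics/w12z.png

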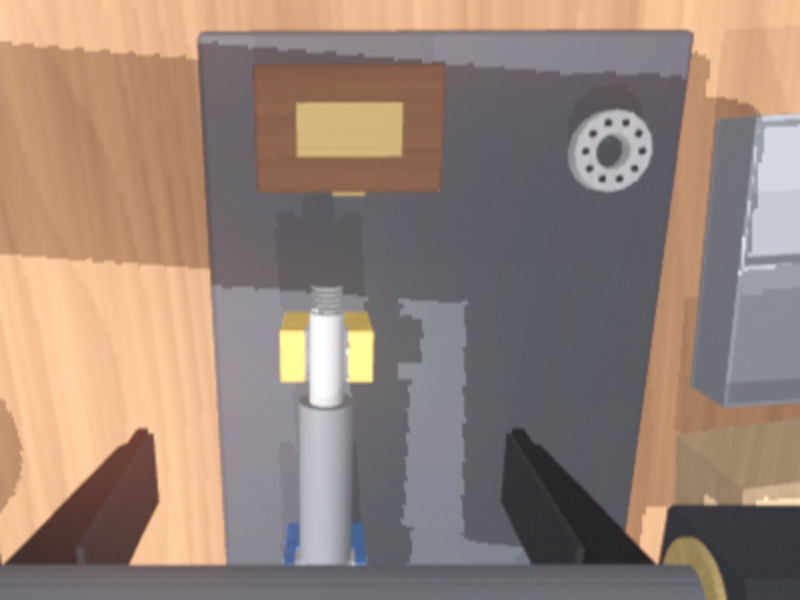

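Run:
```python
from look import *
c=load('w12.png'); u=np.array([.0585,.9983])
st=onz(c,160+325/2,60+401/2,119); th=onz(c,160+327/2,60+286/2,112)
print(st,th,'centre est',st[:2]-45*u,th[:2]-105*u)
Y=np.array([onz(c,160+x/2,60+y/2,104) for x,y in [(280,330),(374,330),(373,382),(281,382)]]);print(Y.mean(0), np.linalg.norm(Y[1]-Y[0]))
```

```text
[473.82912088  25.0368989  119.        ] [478.2527131   80.29868331 112.        ] centre est [471.19662088 -19.8866011 ] [472.1102131  -24.52281669]
[475.9965227   43.16307757 104.        ] 46.5152990860909
```

{"fn": "play_rows", "kwargs": {"increments": [{"dx": 30, "dy": -3, "dz": -8, "rx": 0.06, "ry": 0, "rz": -0.5}, {"dx": 70, "dy": -8, "dz": -10, "rx": 0.06, "ry": 0, "rz": -1}, {"dx": 110, "dy": -13, "dz": -10, "rx": 0.06, "ry": 0, "rz": -1.5}, {"dx": 150, "dy": -18, "dz": -10, "rx": 0.06, "ry": 0, "rz": -2}, {"dx": 190, "dy": -23, "dz": -10, "rx": 0.06, "ry": 0, "rz": -2.5}, {"dx": 230, "dy": -28, "dz": -10, "rx": 0.06, "ry": 0, "rz": -3}, {"dx": 262, "dy": -32, "dz": -10, "rx": 0.06, "ry": 0, "rz": -3.5}, {"dx": 290, "dy": -36, "dz": -10, "rx": 0.06, "ry": 0, "rz": -3.5}], "fingers": 1}}

```text
t: 21.8
eef_pos: [457.9, 350.1, 459.9]
tcp_rot: [-3.14, 0.0, 1.881]
ft_force: [0.6, 0.3, -0.6]
opening: 0.996
```

Run:
```python
from look import *
w=save('wrist','w13.png');zoom('w13.png',160,60,400,300,'w13z.png')
go(471,420,460,107.6)
```

```text
d [59.6 33.1 -0.3] r/6 [-0.008 -0.01   0.02 ] rows>= 1.635043484053709 0.01975949009867624 t 21.85 open 1.000411980403734
```

View pics/w13z.png

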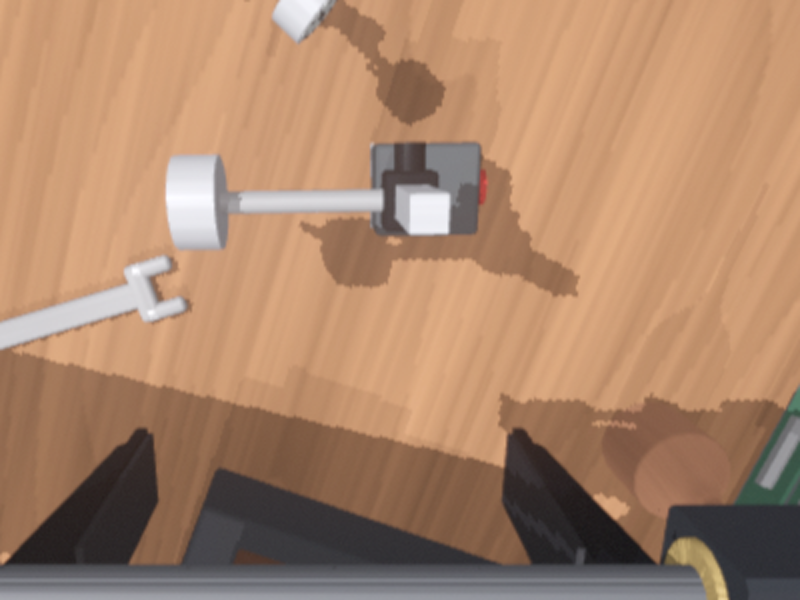

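Run:
```python
from look import *
c=load('w13.png'); q=lambda x,y,z: onz(c,160+x/2,60+y/2,z)
P=np.array([q(x,y,190) for x,y in [(409,188),(447,188),(449,233),(412,233)]]);print(P.round(1),P.mean(0))
f=lambda a,b:np.degrees(np.arctan2(*(b-a)[1::-1]))
print('arm',f(q(232,202,122),q(383,200,122)),'base',f(q(373,145,52),q(480,144.5,52)),f(q(374,234,52),q(476,236,52)))
print('dial centre',q(197,202,122),'dist',np.linalg.norm(q(197,202,143)-P.mean(0)))
go(P.mean(0)[0],P.mean(0)[1],400,107.6)
```

```text
[[462.  425.5 190. ]
 [474.9 429.6 190. ]
 [481.2 415.  190. ]
 [468.4 410.9 190. ]] [471.62339631 420.25043328 190.        ]
arm 18.541535964520317 base 18.04731432906653 16.692227700411344
dial centre [380.8134582  388.98478832 122.        ] dist 103.32618354163922
d [59.6 33.8 59.7] r/6 [-0.008 -0.01   0.02 ] rows>= 2.1798096287123068 0.01975949009867624 t 21.85 open 1.000411980403734
```

{"fn": "play_rows", "kwargs": {"increments": [{"dx": 30, "dy": 17, "dz": 0, "rx": 0, "ry": 0, "rz": 0}, {"dx": 59.6, "dy": 33.8, "dz": 0, "rx": 0, "ry": 0, "rz": 0}, {"dx": 59.6, "dy": 33.8, "dz": 20, "rx": 0, "ry": 0, "rz": 0}, {"dx": 59.6, "dy": 33.8, "dz": 50, "rx": 0, "ry": 0, "rz": 0}, {"dx": 59.6, "dy": 33.8, "dz": 85, "rx": 0, "ry": 0, "rz": 0}, {"dx": 59.6, "dy": 33.8, "dz": 110, "rx": 0, "ry": 0, "rz": 0}, {"dx": 59.6, "dy": 33.8, "dz": 123, "rx": 0, "ry": 0, "rz": 0}, {"dx": 59.6, "dy": 33.8, "dz": 123, "rx": 0, "ry": 0, "rz": 0}], "fingers": 1}}

```text
t: 22.52
eef_pos: [471.8, 419.2, 332.8]
tcp_rot: [-3.135, 0.001, 1.879]
ft_force: [-0.0, -0.1, -0.5]
opening: 0.998
```

Run:
```python
from look import *
w=save('wrist','w14.png')
go(471.6,420.3,336.5,107.8)
```

```text
d [ 0.8 -0.2 -1.5] r/6 [-0.04   0.002 -0.02 ] rows>= 0.04212616810085499 0.03756457789015938 t 22.57 open 1.0010356954062578
```

View pics/w14.png

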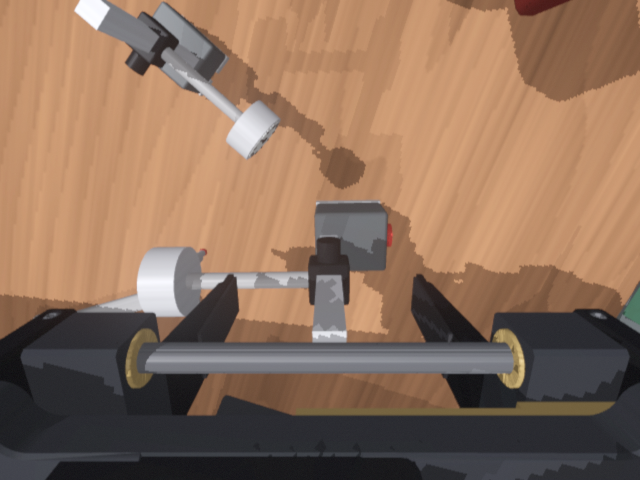

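{"fn": "play_rows", "kwargs": {"increments": [{"dx": 0.8, "dy": 0, "dz": -1.5, "rx": -0.04, "ry": 0, "rz": 0}, {"dx": 0.8, "dy": 0, "dz": -1.5, "rx": -0.04, "ry": 0, "rz": 0}, {"dx": 0.8, "dy": 0, "dz": -1.5, "rx": -0.04, "ry": 0, "rz": 0}, {"dx": 0.8, "dy": 0, "dz": -1.5, "rx": -0.04, "ry": 0, "rz": 0}, {"dx": 0.8, "dy": 0, "dz": -1.5, "rx": -0.04, "ry": 0, "rz": 0}, {"dx": 0.8, "dy": 0, "dz": -1.5, "rx": -0.04, "ry": 0, "rz": 0}, {"dx": 0.8, "dy": 0, "dz": -1.5, "rx": -0.04, "ry": 0, "rz": 0}], "fingers": 0.3}}

```text
t: 23.15
eef_pos: [471.8, 420.3, 336.7]
tcp_rot: [3.141, 0.0, 1.879]
ft_force: [0.0, 0.5, -0.2]
opening: 0.567
```

Run:
```python
from look import *
w=save('wrist','w15.png'); zoom('w15.png',220,220,200,150,'w15z.png')
go(471.6,420.3,336.5,107.8)
```

```text
d [ 0.  -0.2  0.1] r/6 [ 0.002  0.002 -0.019] rows>= 0.005277819748381675 0.0157138218821427 t 23.2 open 0.519203735899881
```

View pics/w15z.png

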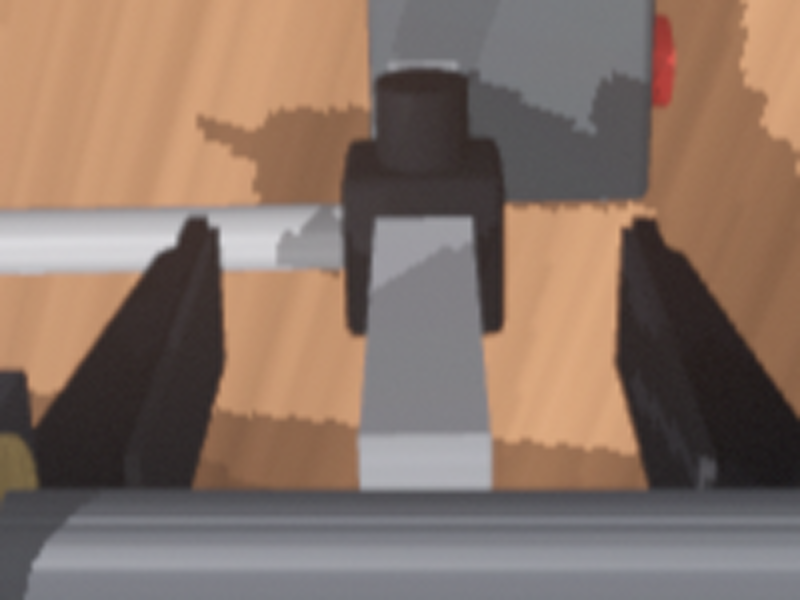

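{"fn": "play_rows", "kwargs": {"increments": [{"dx": 0, "dy": 0.7, "dz": 0, "rx": 0, "ry": 0, "rz": 0}, {"dx": 0, "dy": 0.7, "dz": 0, "rx": 0, "ry": 0, "rz": 0}, {"dx": 0, "dy": 0.7, "dz": 0, "rx": 0, "ry": 0, "rz": 0}, {"dx": 0, "dy": 0.7, "dz": 0, "rx": 0, "ry": 0, "rz": 0}, {"dx": 0, "dy": 0.7, "dz": 0, "rx": 0, "ry": 0, "rz": 0}, {"dx": 0, "dy": 0.7, "dz": 0, "rx": 0, "ry": 0, "rz": 0}, {"dx": 0, "dy": 0.7, "dz": 0, "rx": 0, "ry": 0, "rz": 0}, {"dx": 0, "dy": 0.7, "dz": 0, "rx": 0, "ry": 0, "rz": 0}], "fingers": 0}}

```text
t: 23.87
eef_pos: [472.5, 420.5, 336.6]
tcp_rot: [3.141, 0.0, 1.879]
ft_force: [-0.2, -0.2, -0.5]
opening: 0.144
```

{"fn": "play_rows", "kwargs": {"increments": [{"dx": 0, "dy": 0, "dz": 0, "rx": 0, "ry": 0, "rz": 0}, {"dx": 0, "dy": 0, "dz": 0, "rx": 0, "ry": 0, "rz": 0}, {"dx": 0, "dy": 0, "dz": 0, "rx": 0, "ry": 0, "rz": 0}], "fingers": 0}}

```text
t: 24.12
eef_pos: [472.5, 420.6, 336.6]
tcp_rot: [3.141, 0.0, 1.88]
ft_force: [0.1, 0.5, -0.7]
opening: 0.145
```

{"fn": "play_rows", "kwargs": {"increments": [{"dx": 0, "dy": 0, "dz": -4, "rx": 0, "ry": 0, "rz": 0}, {"dx": 0, "dy": 0, "dz": -14, "rx": 0, "ry": 0, "rz": 0}, {"dx": 0, "dy": 0, "dz": -30, "rx": 0, "ry": 0, "rz": 0}, {"dx": 0, "dy": 0, "dz": -50, "rx": 0, "ry": 0, "rz": 0}, {"dx": 0, "dy": 0, "dz": -72, "rx": 0, "ry": 0, "rz": 0}, {"dx": 0, "dy": 0, "dz": -95, "rx": 0, "ry": 0, "rz": 0}, {"dx": 0, "dy": 0, "dz": -110, "rx": 0, "ry": 0, "rz": 0}, {"dx": 0, "dy": 0, "dz": -120, "rx": 0, "ry": 0, "rz": 0}], "fingers": 0}}

```text
t: 24.78
eef_pos: [472.2, 420.4, 458.9]
tcp_rot: [3.14, -0.0, 1.879]
ft_force: [-0.0, -0.5, -6.7]
opening: 0.15
```

Run:
```python
from look import *
w=save('wrist','w16.png'); save('side','d16.png');save('scene','s16.png'); zoom('d16.png',130,100,200,150,'d16z.png')
go(566.8,-28.1,456.6,86.6)
```

```text
d [-4.56e+02 -4.62e+01  1.00e-01] r/6 [0.004 0.    3.514] rows>= 10.992096108394598 2.9447769107709507 t 24.93 open 0.1432977106189822
```

View pics/w16.png

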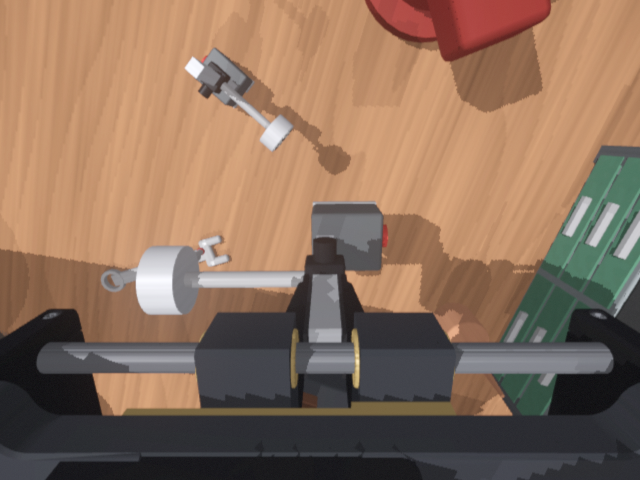

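View pics/d16z.png

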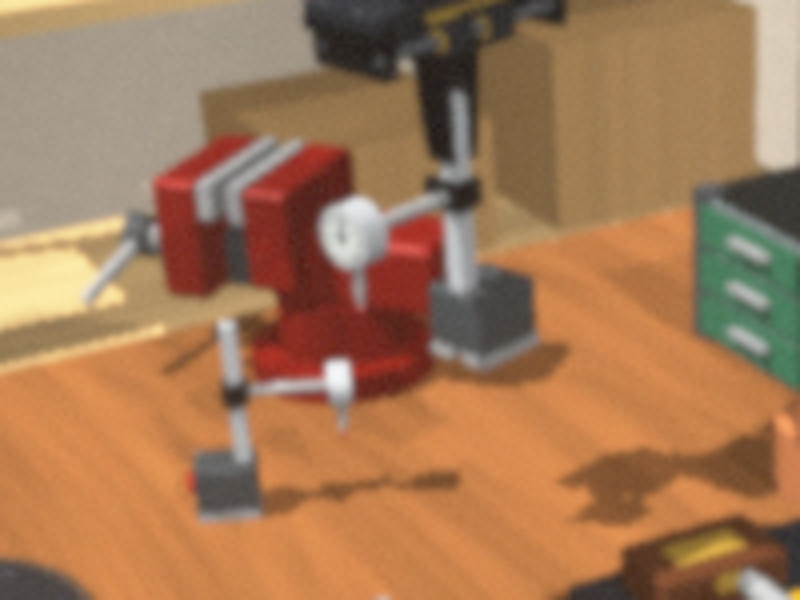

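{"fn": "play_rows", "kwargs": {"increments": [{"dx": -8, "dy": -1, "dz": 0, "rx": 0, "ry": 0, "rz": 0.2}, {"dx": -28, "dy": -3, "dz": 0, "rx": 0, "ry": 0, "rz": 0.5}, {"dx": -58, "dy": -6, "dz": 0, "rx": 0, "ry": 0, "rz": 0.8}, {"dx": -93, "dy": -9, "dz": 0, "rx": 0, "ry": 0, "rz": 1.1}, {"dx": -130, "dy": -13, "dz": 0, "rx": 0, "ry": 0, "rz": 1.4}, {"dx": -168, "dy": -17, "dz": 0, "rx": 0, "ry": 0, "rz": 1.7}, {"dx": -206, "dy": -21, "dz": 0, "rx": 0, "ry": 0, "rz": 2.0}, {"dx": -242, "dy": -25, "dz": 0, "rx": 0, "ry": 0, "rz": 2.3}], "fingers": 0}}

```text
t: 25.6
eef_pos: [521.8, 179.9, 455.5]
tcp_rot: [-3.14, 0.001, 1.636]
ft_force: [0.6, 1.6, -6.9]
opening: 0.147
```

Run:
```python
from look import *
go(566.8,-28.1,456.6,86.6)
```

```text
d [-210.5   31.4   -1. ] r/6 [-0.016  0.007  1.188] rows>= 5.102849284910631 0.9959129217786732 t 25.6 open 0.14744277010971343
```

{"fn": "play_rows", "kwargs": {"increments": [{"dx": -35, "dy": 5, "dz": 0, "rx": 0, "ry": 0, "rz": 0.3}, {"dx": -70, "dy": 10, "dz": 0, "rx": 0, "ry": 0, "rz": 0.6}, {"dx": -105, "dy": 15, "dz": 0, "rx": 0, "ry": 0, "rz": 0.9}, {"dx": -138, "dy": 20, "dz": 0, "rx": 0, "ry": 0, "rz": 1.1}, {"dx": -168, "dy": 25, "dz": 0, "rx": 0, "ry": 0, "rz": 1.19}, {"dx": -192, "dy": 29, "dz": 0, "rx": 0, "ry": 0, "rz": 1.19}, {"dx": -206, "dy": 31, "dz": 0, "rx": 0, "ry": 0, "rz": 1.19}, {"dx": -210.5, "dy": 31.4, "dz": 0, "rx": 0, "ry": 0, "rz": 1.19}], "fingers": 0}}

```text
t: 26.27
eef_pos: [567.0, -30.5, 454.4]
tcp_rot: [-3.138, 0.001, 1.508]
ft_force: [0.5, -0.2, -7.2]
opening: 0.142
```

{"fn": "play_rows", "kwargs": {"increments": [{"dx": 0, "dy": 0, "dz": 0, "rx": 0, "ry": 0, "rz": 0}, {"dx": 0, "dy": 0, "dz": 0, "rx": 0, "ry": 0, "rz": 0}], "fingers": 0}}

```text
t: 26.43
eef_pos: [566.7, -30.3, 453.6]
tcp_rot: [-3.136, 0.001, 1.508]
ft_force: [-0.5, -0.2, -7.3]
opening: 0.146
```

Run:
```python
from look import *
go(566.8,-28.1,456.6,86.6)
w=save('wrist','w17.png'); save('side','d17.png');save('scene','s17.png'); zoom('d17.png',270,130,200,150,'d17z.png');zoom('s17.png',200,140,200,150,'s17z.png')
```

```text
d [ 2.2 -0.1 -3. ] r/6 [-0.05   0.007 -0.037] rows>= 0.08944341468043085 0.05200454818821944 t 26.43 open 0.1457056905715786
```

View pics/w17.png

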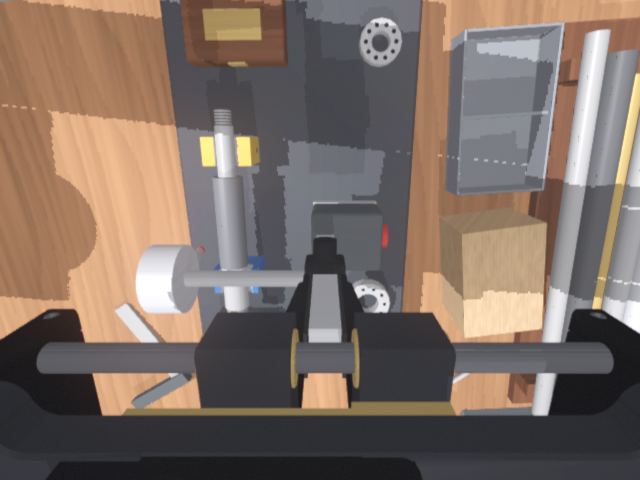

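View pics/d17z.png

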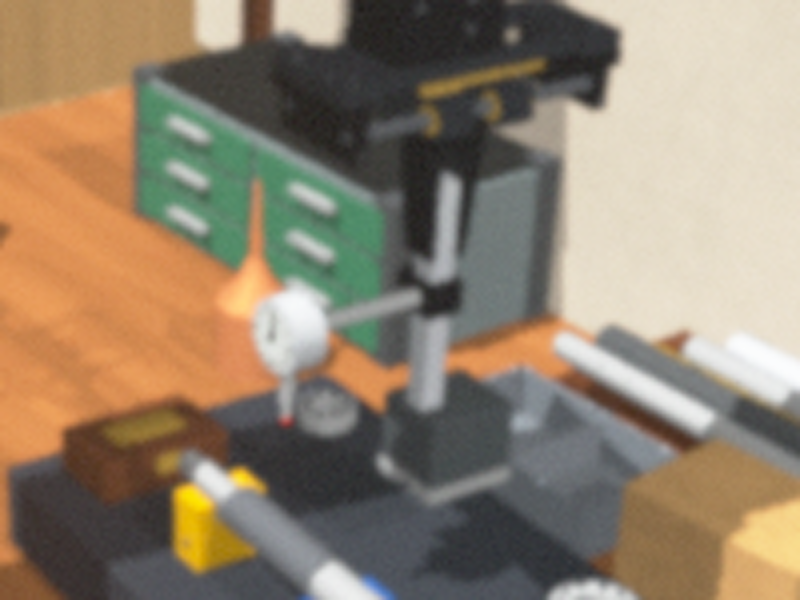

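View pics/s17z.png

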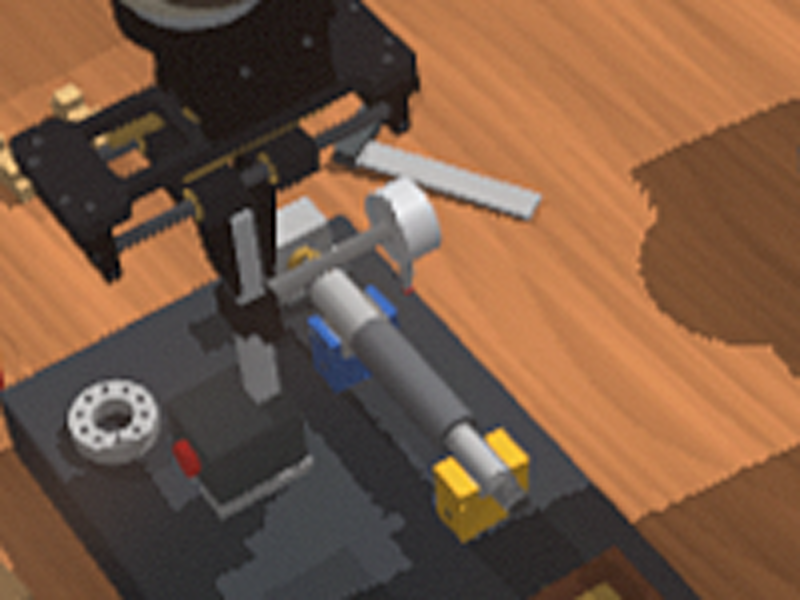

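Run:
```python
from look import *
A=[];b=[]
for f,u,v in [('s17.png',302,212.6),('d17.png',341.5,235.2),('w17.png',201,250)]:
  c=load(f);o,d=ray(c,u,v);d/=np.linalg.norm(d);M=np.eye(3)-np.outer(d,d);A.append(M);b.append(M@o);print(f,o+d*(183-o[2])/d[2])
print(np.linalg.solve(sum(A),sum(b)))
c=load('w17.png')
# shaft steps in wrist, z top 119 : boundaries
zoom('w17.png',180,90,128,96,'w17s.png');zoom('s17.png',265,195,80,60,'s17s.png')
```

```text
s17.png [469.49263334 -25.79157123 183.        ]
d17.png [473.44466774 -23.99690732 183.        ]
w17.png [468.19154352 -26.62614866 183.        ]
[470.19378928 -25.82492004 184.80285154]
```

View pics/w17s.png

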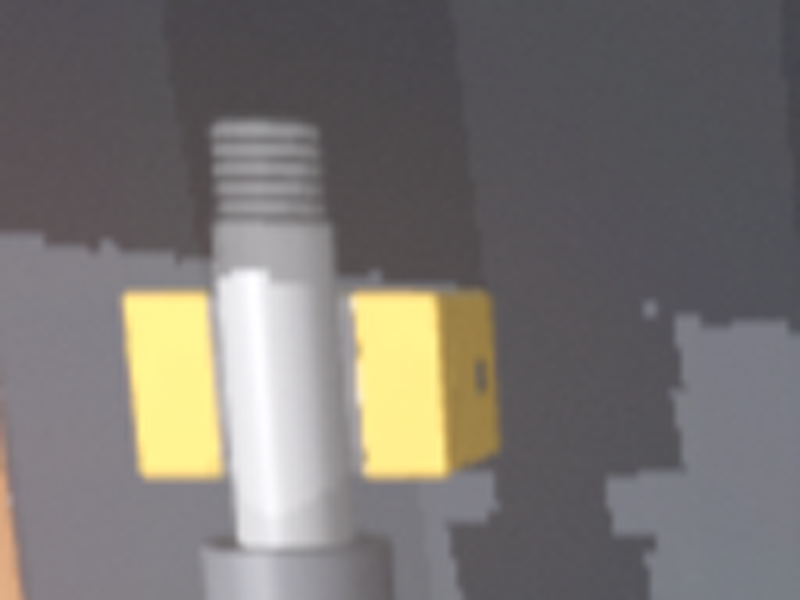

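View pics/s17s.png

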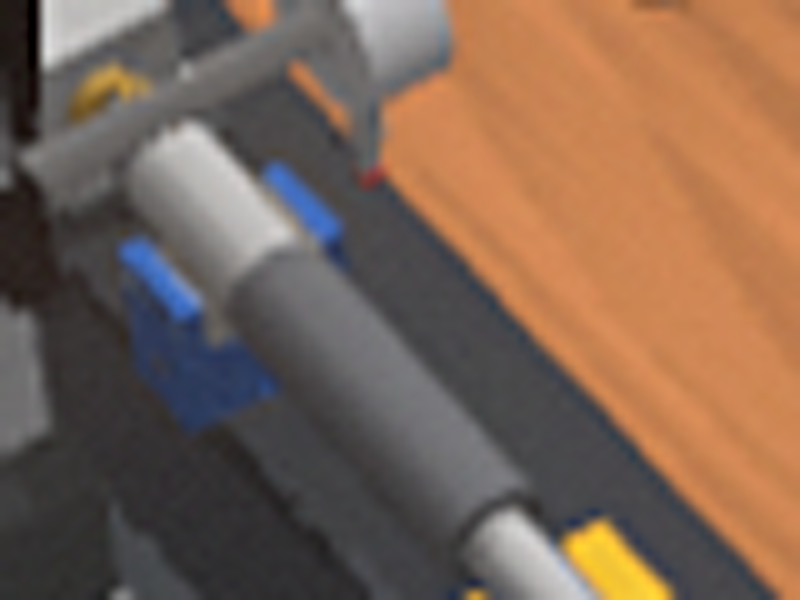

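Run:
```python
from look import *
c=load('s17.png')
a=onz(c,265+26.7,195+26.8,105);b=onz(c,265+49.9,195+51.7,105);print(a,b,np.linalg.norm(b-a),(a+b)/2, np.degrees(np.arctan2(*(b-a)[1::-1])))
w=load('w17.png');k=6.25
u=np.array([.0585,.9983])
th=onz(w,180+265/k,90+118/k,112); st=onz(w,180+298/k,90+543/k,117); print(th,th[:2]-105*u,st,st[:2]-45*u)
Y=np.array([onz(w,180+x/k,90+y/k,104) for x,y in [(122,292),(437,292),(446,477),(140,477)]]);print('yellow',Y.mean(0))
```

```text
[466.65760581 -74.70918584 105.        ] [470.41477185  17.20981518 105.        ] 91.9957555742234 [468.53618883 -28.74968533 105.        ] 87.6593523917526
[480.27354226  79.92191394 112.        ] [474.13104226 -24.89958606] [477.69396005  21.15626475 117.        ] [475.06146005 -23.76723525]
yellow [475.53158521  43.12247777 104.        ]
```

Run:
```python
from look import *
go(568,-28.8,400,86.6)
```

```text
d [ 0.8  1.4 54.2] r/6 [-0.038  0.008 -0.021] rows>= 1.3014297569062643 0.036462564099324773 t 26.58 open 0.14585381690916654
```

{"fn": "play_rows", "kwargs": {"increments": [{"dx": 0.4, "dy": 0.7, "dz": 0, "rx": -0.04, "ry": 0, "rz": 0}, {"dx": 0.8, "dy": 1.4, "dz": 5, "rx": -0.04, "ry": 0, "rz": -0.02}, {"dx": 0.8, "dy": 1.4, "dz": 14, "rx": -0.04, "ry": 0, "rz": -0.02}, {"dx": 0.8, "dy": 1.4, "dz": 25, "rx": -0.04, "ry": 0, "rz": -0.02}, {"dx": 0.8, "dy": 1.4, "dz": 36, "rx": -0.04, "ry": 0, "rz": -0.02}, {"dx": 0.8, "dy": 1.4, "dz": 44, "rx": -0.04, "ry": 0, "rz": -0.02}, {"dx": 0.8, "dy": 1.4, "dz": 49, "rx": -0.04, "ry": 0, "rz": -0.02}, {"dx": 0.8, "dy": 1.4, "dz": 50, "rx": -0.04, "ry": 0, "rz": -0.02}], "fingers": 0}}

```text
t: 27.25
eef_pos: [568.0, -28.7, 403.0]
tcp_rot: [-3.14, 0.001, 1.512]
ft_force: [0.8, -0.0, -7.7]
opening: 0.142
```

Run:
```python
from look import *
go(568,-28.8,397,86.6)
save('side','d18.png');save('scene','s18.png'); zoom('d18.png',270,170,160,120,'d18z.png');zoom('s18.png',225,170,120,90,'s18z.png')
```

```text
d [-0.1  0.   6. ] r/6 [-0.014  0.006  0.001] rows>= 0.14407067808760785 0.013071870687648753 t 27.25 open 0.14190186072982355
```

View pics/d18z.png

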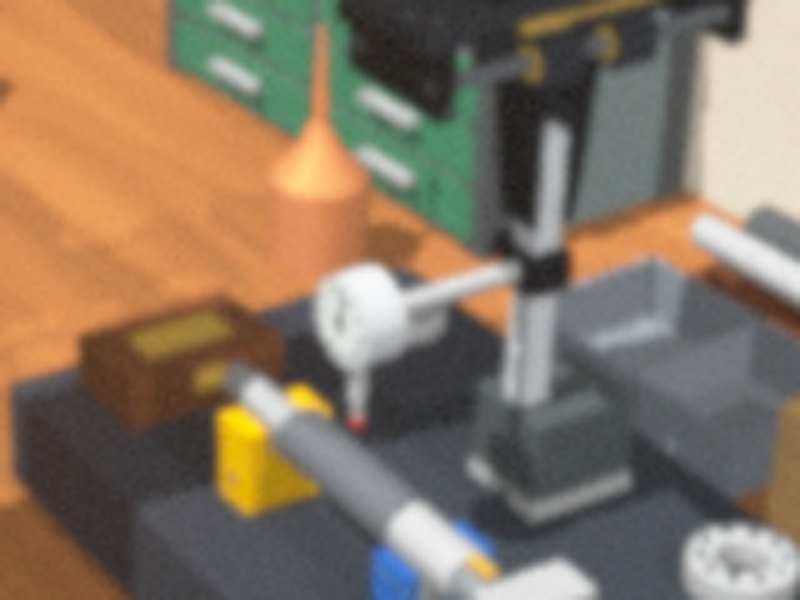

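View pics/s18z.png

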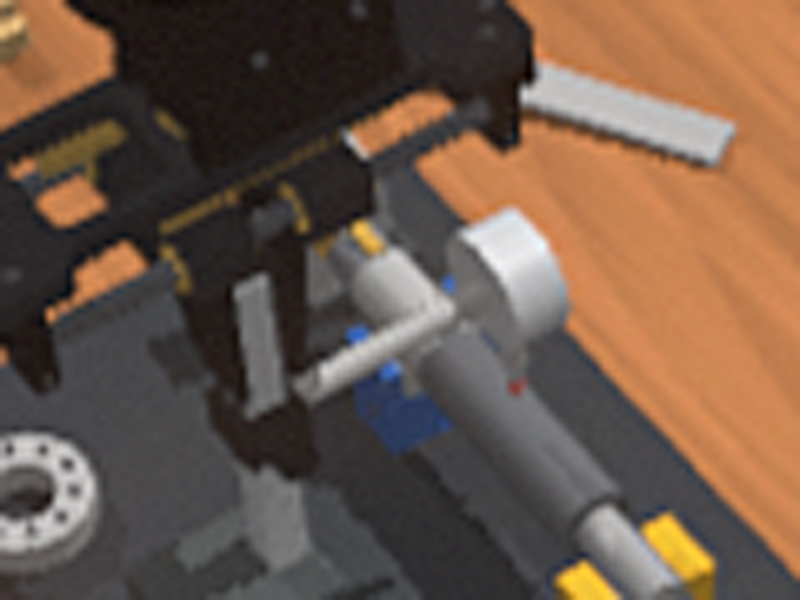

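{"fn": "play_rows", "kwargs": {"increments": [{"dx": 0, "dy": 0, "dz": 1.5, "rx": 0, "ry": 0, "rz": 0}, {"dx": 0, "dy": 0, "dz": 3, "rx": 0, "ry": 0, "rz": 0}, {"dx": 0, "dy": 0, "dz": 4.3, "rx": 0, "ry": 0, "rz": 0}, {"dx": 0, "dy": 0, "dz": 5.2, "rx": 0, "ry": 0, "rz": 0}, {"dx": 0, "dy": 0, "dz": 5.6, "rx": 0, "ry": 0, "rz": 0}, {"dx": 0, "dy": 0, "dz": 6, "rx": 0, "ry": 0, "rz": 0}, {"dx": 0, "dy": 0, "dz": 6, "rx": 0, "ry": 0, "rz": 0}], "fingers": 0}}

```text
t: 27.93
eef_pos: [568.1, -28.8, 398.1]
tcp_rot: [3.142, 0.001, 1.511]
ft_force: [0.4, -0.3, -6.7]
opening: 0.141
```

{"fn": "play_rows", "kwargs": {"increments": [{"dx": 0, "dy": 0, "dz": 0.4, "rx": 0, "ry": 0, "rz": 0}, {"dx": 0, "dy": 0, "dz": 0.8, "rx": 0, "ry": 0, "rz": 0}, {"dx": 0, "dy": 0, "dz": 1.2, "rx": 0, "ry": 0, "rz": 0}, {"dx": 0, "dy": 0, "dz": 1.4, "rx": 0, "ry": 0, "rz": 0}, {"dx": 0, "dy": 0, "dz": 1.4, "rx": 0, "ry": 0, "rz": 0}], "fingers": 0}}

```text
t: 28.35
eef_pos: [568.1, -28.8, 396.7]
tcp_rot: [3.142, 0.001, 1.511]
ft_force: [0.2, -0.6, -6.8]
opening: 0.15
```

{"fn": "play_rows", "kwargs": {"increments": [{"dx": 0, "dy": 0, "dz": 0.3, "rx": 0, "ry": 0, "rz": 0}, {"dx": 0, "dy": 0, "dz": 0.6, "rx": 0, "ry": 0, "rz": 0}, {"dx": 0, "dy": 0, "dz": 0.8, "rx": 0, "ry": 0, "rz": 0}, {"dx": 0, "dy": 0, "dz": 0.8, "rx": 0, "ry": 0, "rz": 0}], "fingers": 0}}

```text
t: 28.68
eef_pos: [568.1, -28.7, 396.6]
tcp_rot: [3.141, 0.001, 1.512]
ft_force: [-3.3, 1.5, 5.1]
opening: 0.145
```

{"fn": "play_rows", "kwargs": {"increments": [{"dx": 0, "dy": 0, "dz": 0, "rx": 0, "ry": 0, "rz": 0}, {"dx": 0, "dy": 0, "dz": 0, "rx": 0, "ry": 0, "rz": 0}, {"dx": 0, "dy": 0, "dz": 0, "rx": 0, "ry": 0, "rz": 0}, {"dx": 0, "dy": 0, "dz": 0, "rx": 0, "ry": 0, "rz": 0}, {"dx": 0, "dy": 0, "dz": 0, "rx": 0, "ry": 0, "rz": 0}], "fingers": 0.6}}

```text
t: 29.1
eef_pos: [568.2, -28.8, 396.6]
tcp_rot: [3.141, 0.001, 1.512]
ft_force: [-0.3, -0.3, 0.4]
opening: 0.439
```

{"fn": "play_rows", "kwargs": {"increments": [{"dx": 0, "dy": 0, "dz": -8, "rx": 0, "ry": 0, "rz": 0}, {"dx": 0, "dy": 0, "dz": -25, "rx": 0, "ry": 0, "rz": 0}, {"dx": 0, "dy": 0, "dz": -50, "rx": 0, "ry": 0, "rz": 0}, {"dx": 0, "dy": 0, "dz": -80, "rx": 0, "ry": 0, "rz": 0}, {"dx": 0, "dy": 0, "dz": -110, "rx": 0, "ry": 0, "rz": 0}, {"dx": 30, "dy": 0, "dz": -110, "rx": 0, "ry": 0, "rz": 0}, {"dx": 60, "dy": 0, "dz": -110, "rx": 0, "ry": 0, "rz": 0}, {"dx": 100, "dy": 0, "dz": -110, "rx": 0, "ry": 0, "rz": 0}], "fingers": 0.6}}

```text
t: 29.77
eef_pos: [573.8, 71.1, 507.8]
tcp_rot: [3.139, 0.001, 1.509]
ft_force: [0.6, 0.1, 0.7]
opening: 0.598
```

{"fn": "play_rows", "kwargs": {"increments": [{"dx": 40, "dy": 0, "dz": 0, "rx": 0, "ry": 0, "rz": 0}, {"dx": 80, "dy": 0, "dz": 0, "rx": 0, "ry": 0, "rz": 0}, {"dx": 120, "dy": 0, "dz": 0, "rx": 0, "ry": 0, "rz": 0}, {"dx": 140, "dy": 0, "dz": 0, "rx": 0, "ry": 0, "rz": 0}, {"dx": 150, "dy": 0, "dz": 0, "rx": 0, "ry": 0, "rz": 0}, {"dx": 150, "dy": 0, "dz": 0, "rx": 0, "ry": 0, "rz": 0}], "fingers": 0.6}}

```text
t: 30.27
eef_pos: [582.8, 222.3, 507.7]
tcp_rot: [3.139, 0.001, 1.511]
ft_force: [1.0, -0.3, 0.4]
opening: 0.596
```

Run:
```python
from look import *
save('side','d19.png');save('scene','s19.png');save('wrist','w19.png'); zoom('d19.png',270,170,160,120,'d19z.png');zoom('s19.png',225,160,140,105,'s19z.png')
```

```text
(no output)
```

View pics/d19z.png

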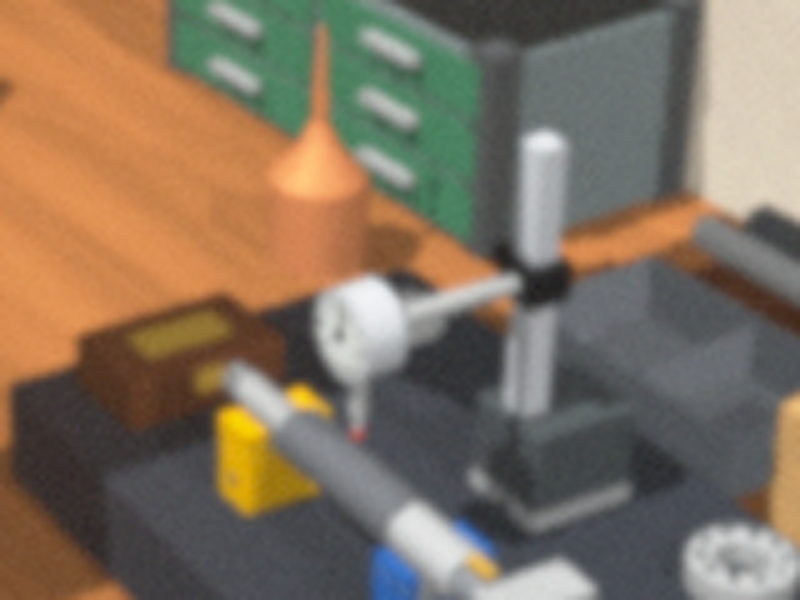

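View pics/s19z.png

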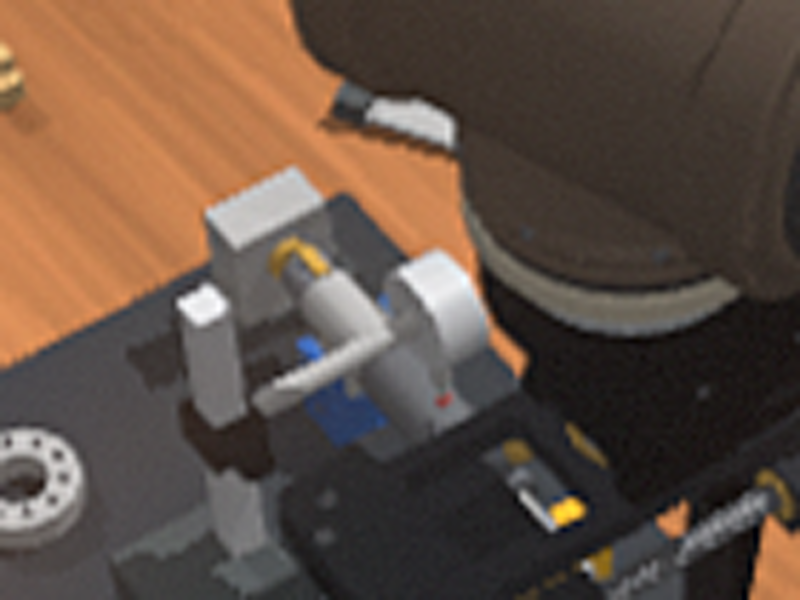

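View pics/w19.png

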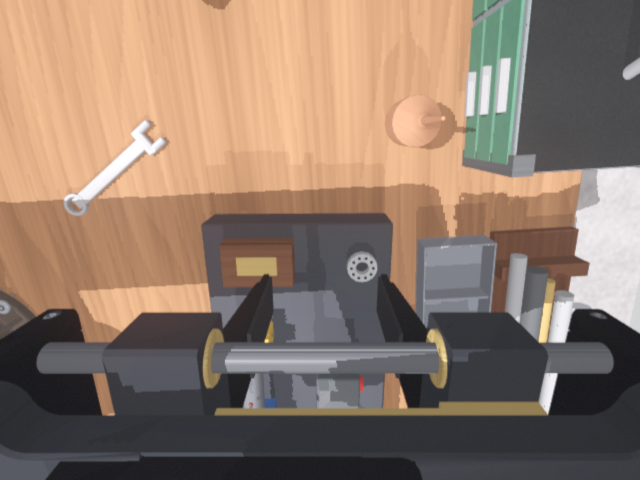

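{"fn": "play_rows", "kwargs": {"increments": [{"dx": 40, "dy": 0, "dz": 0, "rx": 0, "ry": 0, "rz": 0}, {"dx": 80, "dy": -10, "dz": 0, "rx": 0, "ry": 0, "rz": 0}, {"dx": 120, "dy": -30, "dz": 0, "rx": 0, "ry": 0, "rz": 0}, {"dx": 160, "dy": -50, "dz": 0, "rx": 0, "ry": 0, "rz": 0}, {"dx": 195, "dy": -70, "dz": 0, "rx": 0, "ry": 0, "rz": 0}, {"dx": 225, "dy": -90, "dz": 0, "rx": 0, "ry": 0, "rz": 0}, {"dx": 240, "dy": -100, "dz": 0, "rx": 0, "ry": 0, "rz": 0}, {"dx": 240, "dy": -100, "dz": 0, "rx": 0, "ry": 0, "rz": 0}], "fingers": 0.6}}

```text
t: 31.08
eef_pos: [496.9, 466.9, 507.2]
tcp_rot: [3.139, 0.001, 1.51]
ft_force: [0.1, -0.2, -0.3]
opening: 0.6
```

Run:
```python
from look import *
save('side','d20.png');save('scene','s20.png'); zoom('d20.png',310,200,120,90,'d20z.png');zoom('s20.png',235,180,120,90,'s20z.png')
```

```text
(no output)
```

View pics/d20z.png

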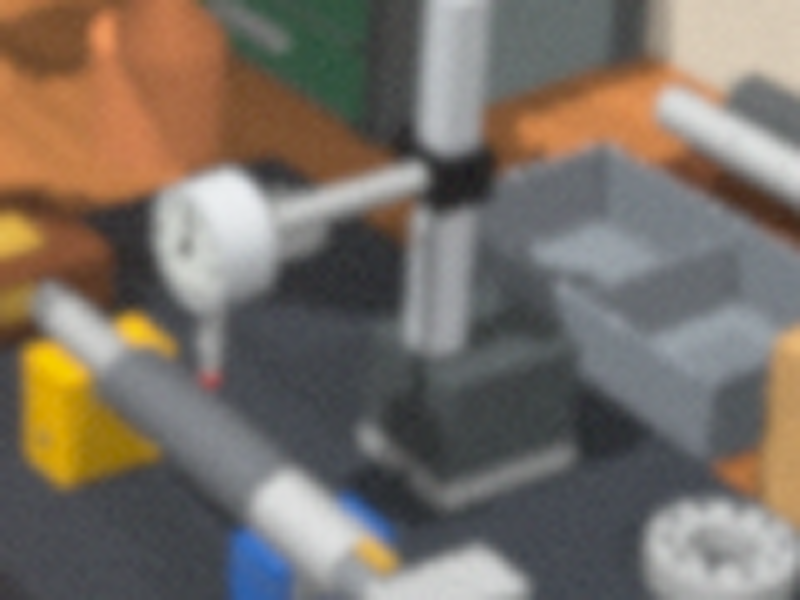

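View pics/s20z.png

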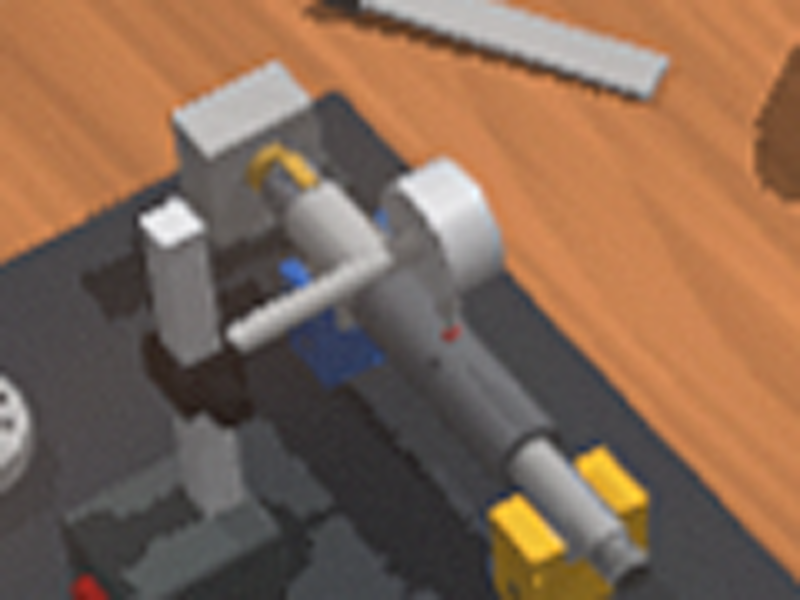

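Run:
```python
from look import *
k=800/120
s=load('s20.png');d=load('d20.png')
S=lambda x,y:(235+x/k,180+y/k); D=lambda x,y:(310+x/k,200+y/k)
def tri(p,q):
  A=[];b=[]
  for c,(u,v) in ((s,p),(d,q)):
    o,r=ray(c,u,v);r/=np.linalg.norm(r);M=np.eye(3)-np.outer(r,r);A.append(M);b.append(M@o)
  return np.linalg.solve(sum(A),sum(b))
tip=tri(S(450,335),D(210,383)); print('tip tri',tip, onz(s,*S(450,335),126),onz(d,*D(210,383),126))
pt=tri(S(172,222),D(456,0)); 
# shaft
t1=tri(S(534,457),D(127,362)); print('thin step',t1)
e1=onz(s,*S(534,460),105);e2=onz(d,*D(127,362),105);print(e1,e2)
f2=onz(d,*D(271,487),105);print('thick step side',f2,'mid',(e2+f2)/2)
print('thread end', onz(s,*S(632,565),105),onz(d,*D(45,303),105))
print('button scene',onz(s,*S(268,180),105))
zoom('s20.png',265,195,40,30,'s20b.png')
```

```text
tip tri [473.38373317 -24.97562849 126.00448052] [472.49363281 -24.27213485 126.        ] [474.33217615 -25.60193068 126.        ]
thin step [475.31603189  23.52233874 108.60245994]
[474.10556235  22.58320798 105.        ] [479.11985528  27.88332118 105.        ]
thick step side [472.71735851 -62.26562939 105.        ] mid [475.9186069 -17.1911541 105.       ]
thread end [476.20938835  77.05539137 105.        ] [478.22831143  76.92796375 105.        ]
button scene [ 469.27706279 -136.88689557  105.        ]
```

View pics/s20b.png

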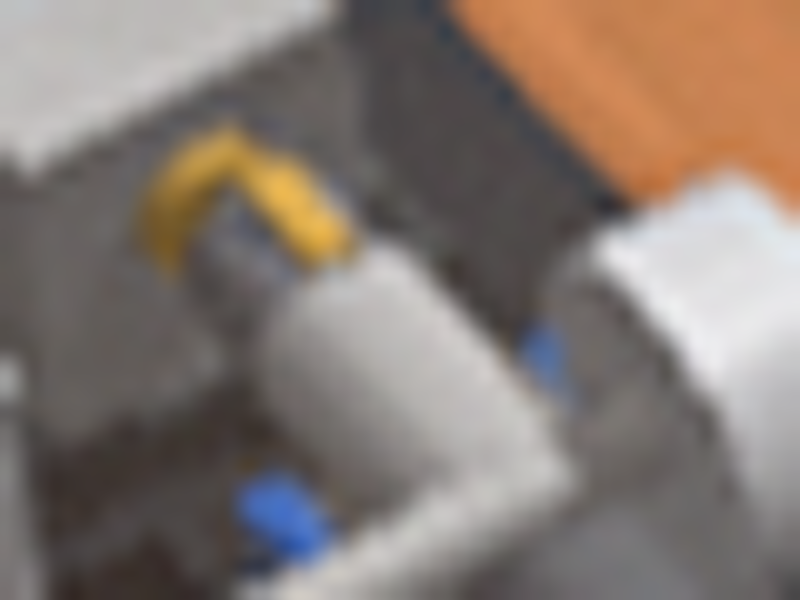

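Run:
```python
from look import *
print(env.state()['qvel'].round(3)); print(env.job_done())
```

```text
[-0.027 -0.003  0.004 -0.002 -0.001 -0.003]
the job is handed in; nothing more can be done
None
```

I set up the run-out check and handed the job in after about 31 s of the 120 s allowed; no verdict was reported.

- **Placing:** The yellow and blue vee blocks stand on the plate. The shaft lies in both vees with its keyed end towards the brass button. The larger dial gauge stands behind it, with its tip over the shaft's middle. The gripper is open and clear of everything.
- **Shaft:** Its centre measures about (472, -24), roughly 132 mm from the button's point. That leaves about 6 mm between keyed end and button, and puts the shaft in line to within a few mm. The gap is worked out from this distance, because the stop and gauge hid it from view.
- **Blocks:** They measure about 65–68 mm from the shaft's centre against a target of 68.
- **Gauge:** The tip triangulates to (473.4, -25.0, 126.0), within about 5 mm of the shaft's centre and at the height expected for an upright gauge on the plate.
- **Forces:** Readings after each set-down were about 5–7 N for the yellow block, shaft and gauge, and 28 N for the blue block. All are within the limits.
- **Disagreement:** The scene, side and wrist cameras disagreed on the shaft's centre along its axis by up to about 11 mm. I used a middle value, which also matches the position the robot reported when it set the shaft down. Most readings stay inside tolerance. The extreme side-view one would put the shaft's centre near 140 mm from the button against a limit of 145 mm, a gap of about 13 mm against the 10 mm asked. It would also put the blue block up to about 6 mm off its seat's middle.

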